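# Clear the balance slab and walk the sample can onto the weighing plate

### The job

Take the scraper block and wipe every stone chip off the balance slab into the steel tray at its right-hand end without fingering the chips, then lay the scraper back on its rubber mat, the long way of the mat. Then hold the heavy sample can by its fin and walk it across the slab by rocking it clearly from side to side on its bottom rim (never lifting it clear of the slab) until it stands upright and wholly on the round weighing plate, let go, and finally press the key on the readout. Leave the other glassware and bottles where they are; if something gets knocked out of place meanwhile, put it right.

Things in the scene. Friction and masses are not known exactly. Their poses are not given: they have to be found in the camera images.
- slab: Fixed stone slab 300 (its x) x 540 (y) x 40 mm, top at z = 40 mm. Origin: centre of its underside, on the bench; axes nearly the world's. Lips 12 mm wide stand 15 mm above the top along both long edges (276 mm clear between them, x = -138 to 138 mm) and along the left (+y) end (inner face y = 258 mm). The right end (y = -270 mm) has no lip: what is pushed over it drops into the tray.
- tray_in (a point): Centre of the inner floor (5 mm above the bench) of the low steel tray fixed to the slab's right end (slab y = -330 mm). Inside 290 (x) x 120 mm (y, slab y = -270 to -390 mm), walls 32 mm high, below the slab's top.
- weighplate: Round metal weighing plate, radius 75 mm, let into the slab's top practically flush (no step to climb). Origin: its centre, at the height of the slab's top.
- can: Heavy lidded steel can, 100 mm diameter, 110 mm high, about 0.8 kg, standing at the left end of the slab. Origin: centre of its underside, z up its axis. On the lid stands an upright fin handle 16 mm thick (can's x), 70 mm long (can's y), 45 mm high (from 110 to 155 mm above the underside). Its yaw at the start keeps its y axis nearly along the slab's y.
- rim_left (a point): Point on the can's bottom rim at can x = -50 mm. Rocking to one side counts when this or rim_right is raised 12 mm or more off the slab while the opposite one stays on it (within 8 mm).
- rim_right (a point): Point on the can's bottom rim at can x = +50 mm.
- rim_front (a point): Point on the can's bottom rim at can y = -50 mm.
- rim_back (a point): Point on the can's bottom rim at can y = +50 mm.
- scraper: Scraper block: a grey bar 120 mm long (its x), 44 mm thick (y), 24 mm high, with a wooden grip 60 mm long (x), 26 mm thick (y) on top of it, from 22 to 74 mm above the underside. 0.15 kg. Origin: centre of its underside. Starts standing on its mat; wipe along its y.
- rest: Fixed black rubber mat, the scraper's place: 140 (its x) x 60 mm, 4 mm thick, left of the slab. Origin: centre of its underside. It and the readout may change places.
- key_top (a point): Centre of the top of the round grey spring key (radius 16 mm) on the white readout box (90 x 90 x 35 mm, left of the slab). It is pressed straight down, 6 mm travel, about 4 N.
- key (a joint): Travel of the readout's key in m: 0 released, 0.006 fully down; pressed above 0.004.
- chip0: Grey stone chip, about 28 x 23 x 14 mm, lying on the slab; some starts have fewer chips (absent: None). Origin: centre of its underside.
- chip1: Grey stone chip, about 28 x 23 x 14 mm, lying on the slab; some starts have fewer chips (absent: None). Origin: centre of its underside.
- chip2: Grey stone chip, about 28 x 23 x 14 mm, lying on the slab; some starts have fewer chips (absent: None). Origin: centre of its underside.
- chip3: Grey stone chip, about 28 x 23 x 14 mm, lying on the slab; some starts have fewer chips (absent: None). Origin: centre of its underside.
- chip4: Grey stone chip, about 28 x 23 x 14 mm, lying on the slab; some starts have fewer chips (absent: None). Origin: centre of its underside.
- chip5: Grey stone chip, about 28 x 23 x 14 mm, lying on the slab; some starts have fewer chips (absent: None). Origin: centre of its underside.
- crucible_a: Small white crucible (48 mm wide, 38 mm high); bystander, leave alone. Origin: underside.
- crucible_b: Small white crucible (48 mm wide, 38 mm high); bystander, leave alone. Origin: underside.
- crucible_c: Small white crucible (48 mm wide, 38 mm high); bystander, leave alone. Origin: underside.
- jar_a: Amber jar, 66 mm wide, 90 mm high; bystander, leave alone. Origin: underside.
- bottle_a: White plastic bottle, 64 mm wide, 160 mm high; bystander, leave alone. Origin: underside.
- beaker: Glass beaker, 70 mm wide, 90 mm high; bystander, leave alone. Origin: underside.
Mind the look-alikes: they are no part of the job. Leave any yellow look-alike of the scraper alone.

How it is judged:
On the way, in this order (a step that is already met when the one before it is completed fails the run):
1. the scraper is set down to work on the slab (x of scraper in the frame of slab between -0.14 and 0.14 m and y of scraper in the frame of slab between -0.27 and 0.2 m and height (world z) of scraper below 0.052 m), for 0.1 s.
2. all chips are wiped into the tray (y of chip0 in the frame of slab between -0.395 and -0.262 m and x of chip0 in the frame of slab between -0.15 and 0.15 m and height (world z) of each of chip0, chip1, chip2, chip3, chip4, chip5 below 0.0385 m and y of chip1 in the frame of slab between -0.395 and -0.262 m and x of chip1 in the frame of slab between -0.15 and 0.15 m and y of chip2 in the frame of slab between -0.395 and -0.262 m and x of chip2 in the frame of slab between -0.15 and 0.15 m and y of chip3 in the frame of slab between -0.395 and -0.262 m and x of chip3 in the frame of slab between -0.15 and 0.15 m and y of chip4 in the frame of slab between -0.395 and -0.262 m and x of chip4 in the frame of slab between -0.15 and 0.15 m and y of chip5 in the frame of slab between -0.395 and -0.262 m and x of chip5 in the frame of slab between -0.15 and 0.15 m), for 0.2 s.
3. the scraper is back on its mat, let go (horizontal distance between scraper and rest below 0.025 m and angle between scraper's own z axis and vertical below 0.1 rad and height (world z) of scraper below 0.012 m and angle between the x axis of scraper and the x axis of rest, either way round below 0.3 rad and contact force between the fingers and scraper below 0.1 N), for 0.2 s.
4. the can is rocked up on one side, on its way (height (world z) of rim_left above 0.052 m and height (world z) of rim_right below 0.048 m and horizontal distance between can and weighplate above 0.12 m), for 0.05 s.
5. the can is rocked up on its other side, on its way (height (world z) of rim_right above 0.052 m and height (world z) of rim_left below 0.048 m and horizontal distance between can and weighplate above 0.09 m), for 0.05 s.
6. rocked again on the first side, nearer the plate (height (world z) of rim_left above 0.052 m and height (world z) of rim_right below 0.048 m and horizontal distance between can and weighplate below 0.15 m), for 0.05 s.
7. rocked again on the other side, nearer still (height (world z) of rim_right above 0.052 m and height (world z) of rim_left below 0.048 m and horizontal distance between can and weighplate below 0.12 m), for 0.05 s.
8. the can stands wholly on the plate, let go (horizontal distance between can and weighplate below 0.025 m and angle between can's own z axis and vertical below 0.04 rad and height (world z) of can below 0.045 m and contact force between the fingers and can below 0.1 N and linear speed of can below 0.02 m/s), for 0.3 s.
9. the key is pressed (value of joint key above 0.004 m), for 0.05 s.
At the end, for the whole second after the job is handed in: All present chips lie in the tray; the scraper stands upright on its mat, within 25 mm of its centre and 0.3 rad of its length; the can stands upright with its centre within 25 mm of the plate's centre (wholly on it); the key has been pressed after that and released (all of step 2 and all of step 3 and all of step 8 and value of joint key below 0.003 m and linear speed of scraper below 0.02 m/s); the robot touches nothing.
It fails at once if the can is lifted clear of the slab (its whole rim 10 mm up) (height (world z) of each of rim_left, rim_right, rim_front, rim_back above 0.05 m).
It fails at once if the can is tipped over (beyond 0.6 rad) (angle between can's own z axis and vertical above 0.6 rad).
It fails at once if the fingers handle a chip (contact force between the fingers and chip0 above 1 N or contact force between the fingers and chip1 above 1 N or contact force between the fingers and chip2 above 1 N or contact force between the fingers and chip3 above 1 N or contact force between the fingers and chip4 above 1 N or contact force between the fingers and chip5 above 1 N).
It fails at once if a bystander is moved over 30 mm (distance of any of crucible_a, crucible_b, crucible_c, jar_a, bottle_a, beaker from where it was at the start of the episode above 0.03 m).
Of chip0, chip1, chip2, chip3, chip4, chip5 only 3 to 6 are there at a start; the rules pass over those that are not, and their reading is None.
At some moment in a run one of scraper, chip0, chip1, chip2, chip3, chip4, chip5 may be knocked a few centimetres aside while the robot is not near it.
It also fails if it takes over 208 s, if anything falls off the work surface, if the arm or the gripper's body presses on something with over 40 N, if the wrist force passes 120 N, or if a joint passes its speed limit or range.

### The arm

A 7-joint arm with a two-finger parallel gripper is mounted at the origin on the work surface. World frame = base frame: x ahead of the robot, y to its left, z up, the work surface at z = 0. Lengths are in m, angles in rad, forces in N, time in s.
With the tool pointing down it reaches from about 0.4 to 0.85 m from the base axis. Payload 10.4 kg.
Tool frame: the origin (TCP) lies between the finger pads; the fingertips stand 11 mm ahead of it and the grasp point (between the pads) lies 8 mm behind it; z points along the fingers, y is the direction in which the jaws open and shut (so a half turn about z gives the same grasp; the last joint's range is limited). The gripper opens to 87 mm and grips with 3 to 60 N. Pads are 19 mm wide; open, the fingers measure 117 mm over their backs; the gripper's body (75 mm by 190 mm) begins 51 mm behind the grasp point.
Start: joints at [-1.173, 0.332, -0.065, 1.46, 0.022, 1.35, -0.088], TCP at [0.255, 0.571, 0.234] pointing down, gripper open.
Joint ranges: [-2.6, 2.6], [-0.5, 2.12], [-1.47, 1.34], [0.16, 2.42], [-1.27, 4.41], [0.06, 2.06], [-2.6, 2.6]. Speed limits (rad/s): [2.22, 2.22, 2.79, 2.79, 3.14, 3.14, 3.14].

### API

Orientations are given as a unit quaternion [x, y, z, w].
In Python, from bench import r, eyes gives the robot as it stands.
- The arm moves only by the shell command python3 -m inch 'ROWS' [FORCE]. ROWS is a JSON object of lists of equal length, an entry for each row: "translation": the shift along the world's x, y, z scaled (see below), a list of three; "rot": the turn, a rotation vector about the world's x, y, z scaled (see below), a list of three; "jaw": the finger opening in mm, from 0 to 87. In form: {"translation": [[tx, ty, tz], ...], "rot": [[ax, ay, az], ...], "jaw": [jaw, ...]}. A call has 1 to 20 rows; each row is the pose to reach, as a shift and turn from the pose measured when the call began; what a row does not reach only later rows make up. The controller multiplies each number of a shift by 100 mm and each number of a turn by 60 degrees. A row lasts 1/10 s, in which the tool goes at most 50 mm and 8.59 degrees, less where a joint would pass 70% of its speed; a pose out of reach is approached as far as the arm can. A call with a number of a shift or a turn outside -1 to 1 is refused whole. A call with a gripper value outside its range is refused whole. The fingers move at their own pace and stop on an object; FORCE is the grip in N (left out, the last holds). Time passes only in rows, so rows that repeat a pose let the fingers close. It gives the time, the measured TCP pose, the force and the opening at its end, in the units of the state.
- r.read_state(): the state, without advancing time (a new reading comes with each control period).
- eyes.camera(name): name is "scene" or "side" or "wrist"; returns the picture (420x560x3 uint8, blue, green, red); there is no depth.
- eyes.calibration(name): a dict with "fx", "fy", "cx", "cy" (pixels), "R" (3x3) and "t" (3): a world point X has camera coordinates R X + t; the wrist camera has in their place "hand_eye" (4x4, takes a point from camera to tool coordinates, whose origin is the TCP and whose axes are the flange's). Camera axes: x right, y down, z forward; pixel columns grow to the right and rows downward; lengths in m; the calibration is good to about 2 mm. The wrist camera is an equidistant fisheye: a pixel r from the principal point sees the ray r / f radians off the axis. A picture is of the moment at which its call begins: read the wrist's pose just before it. calibration takes no time and is no camera call.
- r.close_job(): hands the job in, once; it reports no verdict.
The state is a dict: "time": time; "joint_positions": joint angles; "joint_vel": joint speeds; "joint_torque": joint torques, N m; "ee_pos": TCP position; "eef_rot": TCP orientation; "ft_force": force on the tool from outside, world axes, zero at the start; "torque": the same for the moment, N m; "width": finger opening in m.
Only numpy, scipy, OpenCV 4.12 (cv2) and the standard library are available. Lean on these libraries where they do the work, as an engineer would, in place of code of your own. Each camera call takes 0.05 s, during which the arm holds its last target. There are 200 camera calls.

## Working session

There is one attempt and no reset: what is moved stays moved. The work goes in short steps, Python scripts to look and compute and a shell command to move; the robot and the scene stay as the last step left them, time stands still between calls to the robot, and variables do not carry over. Pictures are saved under pics/ and viewed, about 12 in all and at most 16, crops included, and the job is handed in when it is done.

```bash
ls; mkdir -p pics; cat > h.py <<'E'
import numpy as np, cv2, json
from bench import r, eyes
from scipy.spatial.transform import Rotation as Ro
def snap(name,fn):
    s=r.read_state(); im=eyes.camera(name); cv2.imwrite('pics/'+fn,im); return s,im
def ray(name,u,v,s=None):
    c=eyes.calibration(name)
    if name!='wrist':
        R=np.array(c['R']);t=np.array(c['t'])
        d=R.T@np.array([(u-c['cx'])/c['fx'],(v-c['cy'])/c['fy'],1]); return -R.T@t,d
    a=(u-c['cx'])/c['fx'];b=(v-c['cy'])/c['fy'];th=np.hypot(a,b);k=np.sin(th)/th if th>1e-9 else 1
    d=np.array([a*k,b*k,np.cos(th)]);H=np.array(c['hand_eye']);R=Ro.from_quat(s['eef_rot']).as_matrix()
    return np.array(s['ee_pos'])+R@H[:3,3],R@(H[:3,:3]@d)
def at(name,u,v,z,s=None):
    o,d=ray(name,u,v,s); return o+d*(z-o[2])/d[2]
def proj(name,X):
    c=eyes.calibration(name);p=np.array(c['R'])@np.array(X)+np.array(c['t']);return c['fx']*p[0]/p[2]+c['cx'],c['fy']*p[1]/p[2]+c['cy']
E
python3 - <<'E'
from h import *
for n in('scene','side','wrist'):
    s,im=snap(n,n+'0.png')
a=[cv2.imread(f'pics/{n}0.png') for n in('scene','side')]
for n in('scene','side'):
    c=eyes.calibration(n);R=np.array(c['R']);print(n,-R.T@np.array(c['t']),R[2],c['fx'])
print(eyes.calibration('wrist'));print(s)
E
```

```text
pics
scene [1.19162603 0.64008676 0.73975883] [-0.62945341 -0.54765118 -0.55124095] 426.48813741809323
side [-0.19879586 -1.18583993  0.83695181] [ 0.42463967  0.7620815  -0.48878721] 473.62404192889363
{'fx': 325.19226210127806, 'fy': 325.19226210127806, 'cx': 274.14666498611854, 'cy': 203.9298784253865, 'hand_eye': array([[ 8.28503346e-04, -9.59793363e-01, -2.80706278e-01,
         7.72679290e-02],
       [ 9.99997626e-01,  2.29525470e-04,  2.16669310e-03,
        -4.59831785e-04],
       [-2.01514842e-03, -2.80707407e-01,  9.59791275e-01,
        -1.52465467e-01],
       [ 0.00000000e+00,  0.00000000e+00,  0.00000000e+00,
         1.00000000e+00]])}
{'time': 0.1, 'joint_positions': array([-1.17260056,  0.33280272, -0.06472826,  1.46085395,  0.02163661,
        1.34991907, -0.08849308]), 'joint_vel': array([ 0.00059228, -0.00277362,  0.00036407, -0.00079843,  0.00039578,
        0.00035555,  0.00031113]), 'joint_torque': array([ 5.60371482e-04, -6.24544573e+01,  2.39646959e-02, -3.90716779e+01,
       -6.16162294e-02,  3.65319033e-02,  4.85512635e-05]), 'ee_pos': array([0.25516512, 0.57016973, 0.23283891]), 'eef_rot': array([ 2.08819239e-01,  9.77954044e-01, -6.36456432e-04, -9.22252392e-05]), 'ft_force': array([ 0.32916915, -0.82570022,  0.53040364]), 'torque': array([-0.01632375, -0.0456929 ,  0.03454812]), 'width': 0.08723828668538534}
```

View pics/scene0.png

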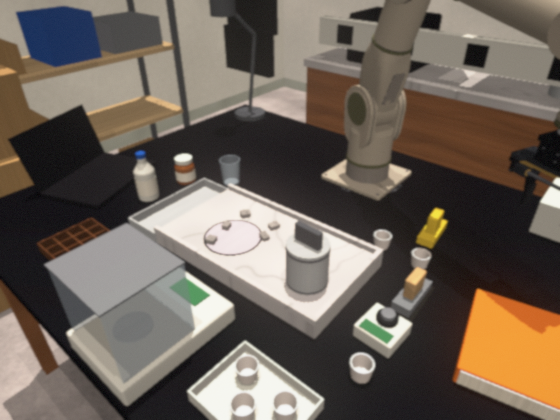

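View pics/side0.png

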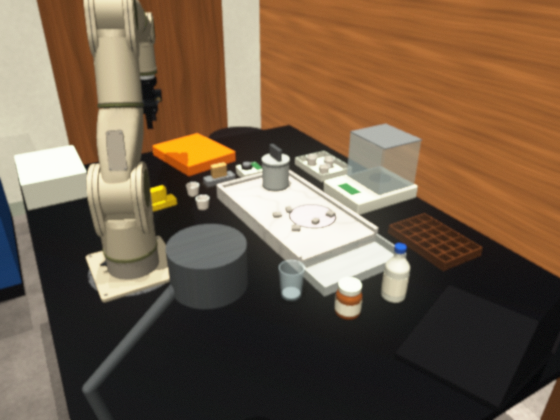

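The scene picture shows the slab with its long side running from the upper left (tray) to the lower right (can). There are about five chips around the plate at (233,237), and the scraper with its orange grip is at (412,290). The readout is at (382,328), crucibles are at (382,239), (421,259) and (362,368), and there is a yellow look-alike at (432,228). The side view agrees. I'll enlarge it.

```bash
python3 - <<'E'
import cv2
a=cv2.imread('pics/scene0.png')[175:375,125:445]
a=cv2.resize(a,None,fx=2.5,fy=2.5,interpolation=cv2.INTER_CUBIC)
for i in range(0,320,20): cv2.putText(a,str(125+i),(int(i*2.5),10),0,.35,(0,255,255),1);cv2.line(a,(int(i*2.5),12),(int(i*2.5),18),(0,255,255),1)
for i in range(0,200,20): cv2.putText(a,str(175+i),(0,int(i*2.5)+4),0,.35,(0,255,255),1)
cv2.imwrite('pics/scene0c.png',a)
E
```

```text
(no output)
```

View pics/scene0c.png

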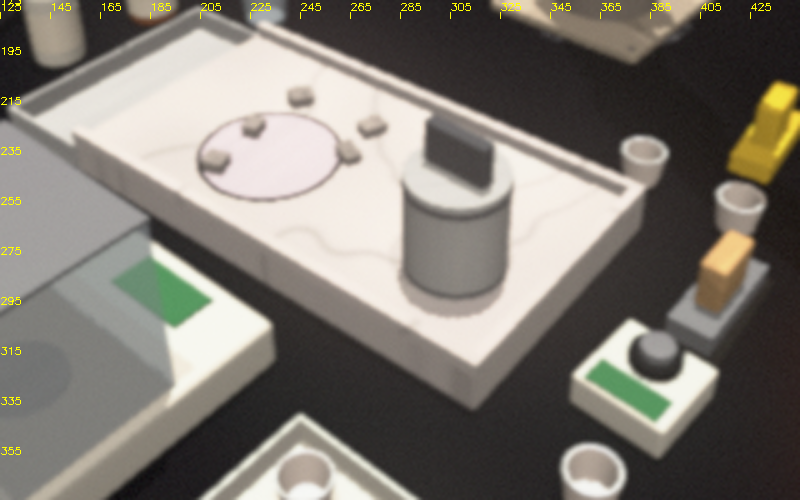

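```bash
python3 - <<'E'
from h import *
P=lambda n,x,y,z:print(n,at('scene',x/2.5+125,y/2.5+175,z).round(3))
P('slab LB(near robot)',645,187,.055);P('slab LF',475,362,.055);P('slab RF',75,133,.055);P('slab RB',262,22,.055)
P('plate',271,156,.04)
for c in[(300,97),(254,125),(215,160),(348,152),(373,126)]:P('chip',*c,.047)
P('canlid',457,182,.15);P('can rim bottom front',452,297,.04)
P('fin a',428,117,.195);P('fin b',493,150,.195)
P('key',658,345,.045)
P('grip top',738,238,.078);P('grip top',712,262,.078);P('grip top',726,251,.078)
P('bar end L',688,338,.0);P('bar',668,312,.028);P('bar',768,265,.028);P('bar',710,338,.028)
P('crucA',644,150,.038);P('crucB',740,198,.038);P('crucC',594,468,.038);P('yellow',780,90,.07)
P('box',630,320,.035);P('box',570,376,.035);P('box',660,434,.035);P('box',717,375,.035)
E
```

```text
slab LB(near robot) [0.39  0.283 0.055]
slab LF [0.685 0.29  0.055]
slab RF [ 0.709 -0.236  0.055]
slab RB [ 0.411 -0.255  0.055]
plate [ 0.586 -0.058  0.04 ]
chip [ 0.493 -0.107  0.047]
chip [ 0.565 -0.107  0.047]
chip [ 0.636 -0.092  0.047]
chip [0.534 0.007 0.047]
chip [ 0.481 -0.004  0.047]
canlid [0.602 0.203 0.15 ]
can rim bottom front [0.626 0.22  0.04 ]
fin a [0.591 0.161 0.195]
fin b [0.593 0.234 0.195]
key [0.561 0.393 0.045]
grip top [0.428 0.397 0.078]
grip top [0.472 0.393 0.078]
grip top [0.451 0.396 0.078]
bar end L [0.495 0.394 0.   ]
bar [0.504 0.375 0.028]
bar [0.387 0.417 0.028]
bar [0.509 0.418 0.028]
crucA [0.315 0.241 0.038]
crucB [0.324 0.357 0.038]
crucC [0.698 0.415 0.038]
yellow [0.159 0.32  0.07 ]
box [0.542 0.356 0.035]
box [0.631 0.35  0.035]
box [0.635 0.437 0.035]
box [0.55  0.444 0.035]
```

```bash
python3 -m inch '{"translation":[[0.3,-0.3,0],[0.6,-0.6,0],[0.95,-0.87,0],[0.95,-0.87,0]],"rot":[[0,0,0.1],[0,0,0.2],[0,0,0.3],[0,0,0.4]],"jaw":[87,87,87,87]}' && python3 -m inch '{"translation":[[0.3,-0.3,0],[0.6,-0.6,0],[0.95,-0.87,0],[0.95,-0.87,0],[0.95,-0.87,0]],"rot":[[0,0,0],[0,0,0],[0,0,0],[0,0,0],[0,0,0]],"jaw":[87,87,87,87,87]}'
python3 - <<'E'
from h import *
s,im=snap('wrist','w1.png');print(s['ee_pos'],Ro.from_quat(s['eef_rot']).as_matrix().round(3))
cv2.imwrite('pics/w1b.png',cv2.resize(im,(784,588),interpolation=cv2.INTER_CUBIC))
E
```

```text
time: 0.55
ee_pos: [0.3566, 0.478, 0.2329]
eef_rot: [0.004, 1.0, -0.002, 0.001]
ft_force: [0.3, 0.5, -0.1]
width: 0.087
time: 1.05
ee_pos: [0.4523, 0.3901, 0.2326]
eef_rot: [0.005, 1.0, -0.002, 0.001]
ft_force: [-0.5, 0.1, -0.5]
width: 0.087
[0.45228591 0.39008168 0.23257602] [[-1.     0.01   0.002]
 [ 0.01   1.    -0.004]
 [-0.002 -0.004 -1.   ]]
```

View pics/w1b.png

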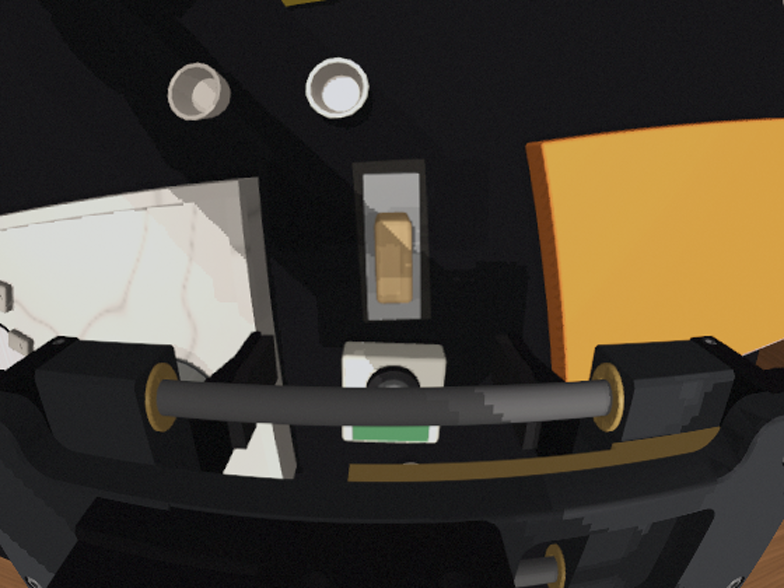

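The wrist view shows the scraper on its mat with the grip's top at about (393,257), enlarged scale. The mat corners are near (353,163), (425,160) and (430,318), and the readout is just beyond it. Both crucibles sit to the upper side.

```bash
python3 - <<'E'
from h import *
s=r.read_state()
P=lambda n,x,y,z:print(n,at('wrist',x/1.4,y/1.4,z,s).round(3))
P('grip a',394,215,.078);P('grip b',393,301,.078);P('mid',393,258,.078);P('gl',377,258,.078);P('gr',411,258,.078)
P('bar1',364,174,.028);P('bar2',419,174,.028);P('bar3',423,318,.028);P('bar4',368,319,.028)
P('mat1',353,163,.004);P('mat2',425,160,.004);P('mat3',430,318,.004)
P('slabLB out',258,178,.055);P('key?',391,375,.045)
P('crucA',198,92,.038);P('crucB',337,88,.038)
E
```

```text
grip a [0.414 0.398 0.078]
grip b [0.476 0.397 0.078]
mid [0.444 0.397 0.078]
gl [0.444 0.386 0.078]
gr [0.444 0.41  0.078]
bar1 [0.388 0.376 0.028]
bar2 [0.389 0.419 0.028]
bar3 [0.507 0.424 0.028]
bar4 [0.508 0.377 0.028]
mat1 [0.38  0.366 0.004]
mat2 [0.378 0.426 0.004]
mat3 [0.517 0.432 0.004]
slabLB out [0.388 0.299 0.055]
key? [0.552 0.396 0.045]
crucA [0.316 0.245 0.038]
crucB [0.321 0.357 0.038]
```

```bash
python3 -m inch '{"translation":[[-0.06,0.08,0],[-0.06,0.08,-0.3],[-0.06,0.08,-0.6],[-0.06,0.08,-0.9],[-0.06,0.08,-0.9]],"rot":[[0,0,0.05],[0,0,0.05],[0,0,0.05],[0,0,0.05],[0,0,0.05]],"jaw":[87,87,87,87,87]}' && python3 -m inch '{"translation":[[0,0,-0.3],[0,0,-0.6],[0,0,-0.8],[0,0,-0.96],[0,0,-0.96],[0,0,-0.96],[0,0,-0.96],[0,0,-0.96],[0,0,-0.96]],"rot":[[0,0,0],[0,0,0],[0,0,0],[0,0,0],[0,0,0],[0,0,0],[0,0,0],[0,0,0],[0,0,0]],"jaw":[87,87,87,87,20,10,10,10,10]}' 40
```

```text
time: 1.6
ee_pos: [0.4419, 0.3989, 0.1385]
eef_rot: [-0.024, 1.0, -0.004, -0.002]
ft_force: [0.1, 0.8, -0.0]
width: 0.0869
time: 2.5
ee_pos: [0.4423, 0.3992, 0.0433]
eef_rot: [-0.024, 1.0, -0.004, -0.001]
ft_force: [0.2, 0.1, -0.4]
width: 0.0548
```

```bash
python3 -m inch '{"translation":[[0,0,0],[0,0,0],[0,0,0],[0,0,0],[0,0,0],[0,0,0],[0,0,0],[0,0,0]],"rot":[[0,0,0],[0,0,0],[0,0,0],[0,0,0],[0,0,0],[0,0,0],[0,0,0],[0,0,0]],"jaw":[10,10,10,10,10,10,10,10]}' 40
```

```text
time: 3.3
ee_pos: [0.4423, 0.399, 0.0433]
eef_rot: [-0.024, 1.0, -0.004, -0.001]
ft_force: [0.3, -2.8, 1.2]
width: 0.0257
```

```bash
python3 -m inch '{"translation":[[0,0,0.25],[0,0,0.5],[0,0,0.8],[0,0,1.0],[0,-0.3,1.0],[0,-0.6,1.0],[0,-1,1],[0,-1,1]],"rot":[[0,0,0],[0,0,0],[0,0,0],[0,0,0],[0,0,0],[0,0,0],[0,0,0],[0,0,0]],"jaw":[10,10,10,10,10,10,10,10]}' 40 && python3 -m inch '{"translation":[[0,-0.3,0],[0,-0.6,0],[0,-1,0],[0,-1,0]],"rot":[[0,0,0],[0,0,0],[0,0,0],[0,0,0]],"jaw":[10,10,10,10]}' && python3 -m inch '{"translation":[[0,-0.3,0],[0,-0.6,0],[0,-1,0],[0,-1,0],[0,-1,0]],"rot":[[0,0,0],[0,0,0],[0,0,0],[0,0,0],[0,0,0]],"jaw":[10,10,10,10,10]}' 
python3 - <<'E'
from h import *
s,im=snap('wrist','w2.png');print(s['ee_pos'],Ro.from_quat(s['eef_rot']).as_matrix().round(3))
cv2.imwrite('pics/w2b.png',cv2.resize(im,(784,588),interpolation=cv2.INTER_CUBIC))
E
```

```text
time: 4.1
ee_pos: [0.4432, 0.2938, 0.1431]
eef_rot: [-0.021, 1.0, -0.005, -0.001]
ft_force: [0.7, 0.4, -1.3]
width: 0.0256
time: 4.5
ee_pos: [0.4436, 0.189, 0.1429]
eef_rot: [-0.018, 1.0, -0.005, -0.002]
ft_force: [0.0, 0.4, -0.6]
width: 0.0257
time: 5.0
ee_pos: [0.4438, 0.0891, 0.1429]
eef_rot: [-0.017, 1.0, -0.005, -0.001]
ft_force: [0.2, -0.1, -1.6]
width: 0.0257
[0.44379665 0.08907573 0.14291563] [[-0.999 -0.035 -0.003]
 [-0.035  0.999 -0.01 ]
 [ 0.003 -0.01  -1.   ]]
```

View pics/w2b.png

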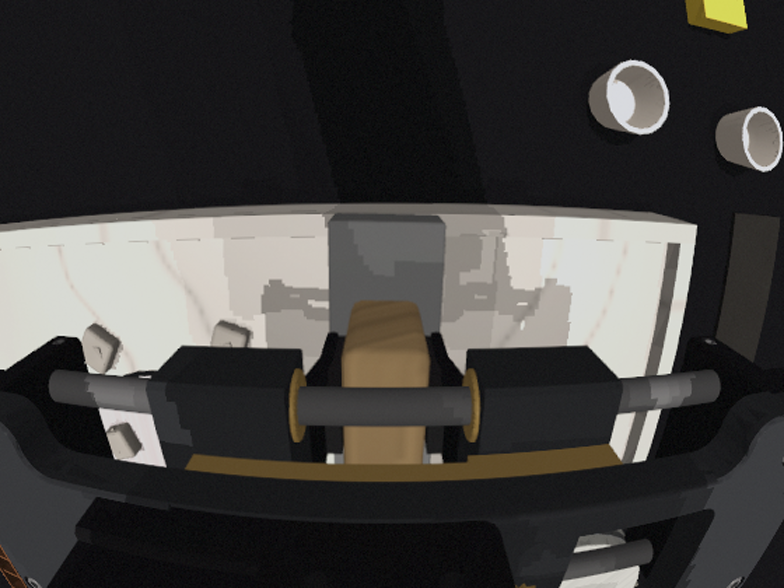

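The wrist view shows the scraper held square between the fingers. Three chips, at (101,347), (230,335) and (123,440), lie on the wiping side, ahead of the bar.

```bash
python3 - <<'E'
from h import *
s=r.read_state()
for p in[(101,347),(230,338),(123,440)]:print(at('wrist',p[0]/1.4,p[1]/1.4,.047,s).round(3))
E
python3 -m inch '{"translation":[[0.3,-0.1,0],[0.65,-0.26,0],[0.65,-0.26,-0.2],[0.65,-0.26,-0.4],[0.65,-0.26,-0.55],[0.65,-0.26,-0.61],[0.65,-0.26,-0.61],[0.65,-0.26,-0.61]],"rot":[[0,0,0],[0,0,0],[0,0,0],[0,0,0],[0,0,0],[0,0,0],[0,0,0],[0,0,0]],"jaw":[10,10,10,10,10,10,10,10]}' 40
```

```text
[ 0.491 -0.106  0.047]
[ 0.476 -0.005  0.047]
[ 0.57  -0.106  0.047]
time: 5.85
ee_pos: [0.5092, 0.0646, 0.0825]
eef_rot: [-0.019, 1.0, -0.005, -0.001]
ft_force: [-0.3, 0.3, -0.1]
width: 0.0263
```

```bash
python3 -m inch '{"translation":[[0,0,-0.02],[0,-0.12,-0.02],[0.01,-0.24,-0.02],[0.01,-0.36,-0.02],[0.02,-0.48,-0.02],[0.02,-0.6,-0.02],[0.03,-0.72,-0.02],[0.03,-0.84,-0.02],[0.04,-1,-0.02],[0.04,-1,-0.02]],"rot":[[0,0,0],[0,0,0],[0,0,0],[0,0,0],[0,0,0],[0,0,0],[0,0,0],[0,0,0],[0,0,0],[0,0,0]],"jaw":[10,10,10,10,10,10,10,10,10,10]}' 40 && python3 -m inch '{"translation":[[0.01,-0.12,0],[0.01,-0.24,0],[0.01,-0.36,0],[0.02,-0.48,0],[0.02,-0.6,0],[0.03,-0.72,0],[0.03,-0.84,0],[0.04,-1,0],[0.04,-1,0]],"rot":[[0,0,0],[0,0,0],[0,0,0],[0,0,0],[0,0,0],[0,0,0],[0,0,0],[0,0,0],[0,0,0]],"jaw":[10,10,10,10,10,10,10,10,10]}'
python3 - <<'E'
from h import *
s,im=snap('scene','s3.png')
a=cv2.resize(im[170:290,120:360],None,fx=3.2,fy=3.2,interpolation=cv2.INTER_CUBIC);cv2.imwrite('pics/s3c.png',a)
E
```

```text
time: 6.85
ee_pos: [0.5131, -0.0381, 0.0805]
eef_rot: [-0.017, 1.0, -0.006, -0.001]
ft_force: [-0.4, 0.6, -1.5]
width: 0.0257
time: 7.75
ee_pos: [0.5169, -0.1409, 0.0806]
eef_rot: [-0.015, 1.0, -0.006, -0.001]
ft_force: [0.2, -1.0, -2.1]
width: 0.026
```

View pics/s3c.png

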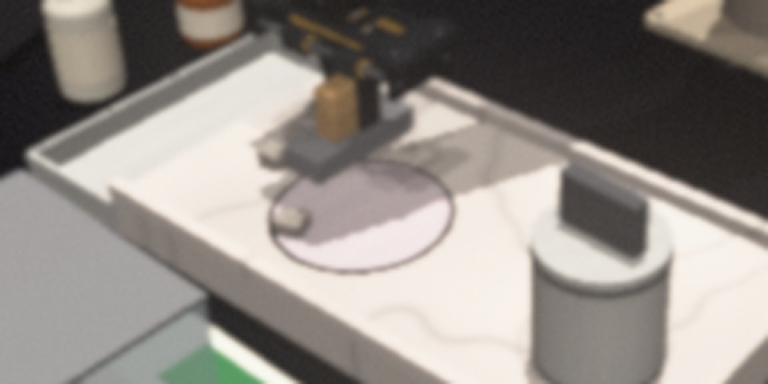

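The picture shows the bar pushing chips ahead, one visible at (270,152). The last chip, at (291,220), is outside this lane.

```bash
python3 -m inch '{"translation":[[0.01,-0.12,0],[0.01,-0.24,0],[0.01,-0.36,0],[0.02,-0.48,0],[0.02,-0.6,0],[0.03,-0.72,0],[0.03,-0.84,0],[0.04,-1,0],[0.04,-1,0],[0.04,-1,0]],"rot":[[0,0,0],[0,0,0],[0,0,0],[0,0,0],[0,0,0],[0,0,0],[0,0,0],[0,0,0],[0,0,0],[0,0,0]],"jaw":[10,10,10,10,10,10,10,10,10,10]}'
python3 -m inch '{"translation":[[0,0,0.15],[0,0.05,0.3],[0.2,0.4,0.3],[0.5,0.8,0.3],[0.8,1,0.3],[0.8,1,0.3],[0.8,1,0.3]],"rot":[[0,0,0],[0,0,0],[0,0,0],[0,0,0],[0,0,0],[0,0,0],[0,0,0]],"jaw":[10,10,10,10,10,10,10]}'
python3 - <<'E'
from h import *
s,im=snap('scene','s4.png')
a=cv2.resize(im[170:290,120:360],None,fx=3.2,fy=3.2,interpolation=cv2.INTER_CUBIC);cv2.imwrite('pics/s4c.png',a)
E
```

```text
time: 8.8
ee_pos: [0.5208, -0.2395, 0.0804]
eef_rot: [-0.016, 1.0, -0.006, -0.001]
ft_force: [-0.1, 0.8, -1.3]
width: 0.0261
time: 9.5
ee_pos: [0.6016, -0.138, 0.1116]
eef_rot: [-0.017, 1.0, -0.006, -0.001]
ft_force: [-0.5, -0.9, -2.2]
width: 0.0254
```

View pics/s4c.png

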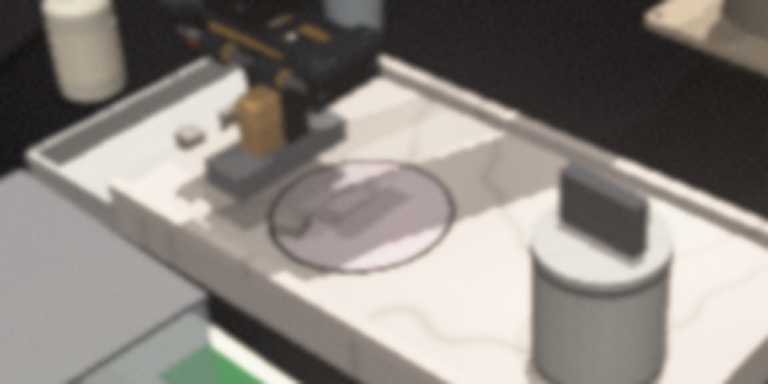

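```bash
python3 - <<'E'
from h import *
for p in[(189,137),(226,118),(291,220)]:print([at('scene',p[0]/3.2+120,p[1]/3.2+170,z).round(3) for z in(.012,.047)])
E
python3 -m inch '{"translation":[[0.05,0.3,0],[0.1,0.6,0],[0.14,1,0],[0.14,1,-0.1],[0.14,1,-0.2],[0.14,1,-0.3],[0.14,1,-0.3],[0.14,1,-0.3]],"rot":[[0,0,0],[0,0,0],[0,0,0],[0,0,0],[0,0,0],[0,0,0],[0,0,0],[0,0,0]],"jaw":[10,10,10,10,10,10,10,10]}'
python3 -m inch '{"translation":[[0.01,-0.12,0],[0.01,-0.24,0],[0.01,-0.36,0],[0.02,-0.48,0],[0.02,-0.6,0],[0.03,-0.72,0],[0.03,-0.84,0],[0.04,-1,0],[0.04,-1,0]],"rot":[[0,0,0],[0,0,0],[0,0,0],[0,0,0],[0,0,0],[0,0,0],[0,0,0],[0,0,0],[0,0,0]],"jaw":[10,10,10,10,10,10,10,10,10]}'
python3 -m inch '{"translation":[[0.01,-0.12,0],[0.01,-0.24,0],[0.01,-0.36,0],[0.02,-0.48,0],[0.02,-0.6,0],[0.03,-0.72,0],[0.03,-0.84,0],[0.04,-1,0],[0.04,-1,0]],"rot":[[0,0,0],[0,0,0],[0,0,0],[0,0,0],[0,0,0],[0,0,0],[0,0,0],[0,0,0],[0,0,0]],"jaw":[10,10,10,10,10,10,10,10,10]}'
```

```text
[array([ 0.583, -0.302,  0.012]), array([ 0.613, -0.256,  0.047])]
[array([ 0.539, -0.301,  0.012]), array([ 0.571, -0.255,  0.047])]
[array([ 0.607, -0.13 ,  0.012]), array([ 0.635, -0.093,  0.047])]
time: 10.35
ee_pos: [0.6145, -0.0408, 0.0814]
eef_rot: [-0.015, 1.0, -0.006, -0.001]
ft_force: [-0.2, 0.3, -1.2]
width: 0.0263
time: 11.25
ee_pos: [0.6181, -0.1444, 0.0815]
eef_rot: [-0.013, 1.0, -0.007, -0.001]
ft_force: [-0.5, -0.2, -0.9]
width: 0.0261
time: 12.15
ee_pos: [0.6214, -0.248, 0.0816]
eef_rot: [-0.011, 1.0, -0.008, -0.001]
ft_force: [-1.0, 0.3, -1.1]
width: 0.0258
```

```bash
python3 -m inch '{"translation":[[0,0,0.2],[0,0,0.4],[-0.3,0.3,0.6],[-0.6,0.6,0.6],[-1,1,0.6],[-1,1,0.6]],"rot":[[0,0,0],[0,0,0],[0,0,0],[0,0,0],[0,0,0],[0,0,0]],"jaw":[10,10,10,10,10,10]}'
python3 -m inch '{"translation":[[-0.2,0.3,0],[-0.4,0.6,0],[-0.75,1,0],[-0.75,1,0],[-0.75,1,0]],"rot":[[0,0,0],[0,0,0],[0,0,0],[0,0,0],[0,0,0]],"jaw":[10,10,10,10,10]}'
python3 - <<'E'
from h import *
s,im=snap('scene','s5.png')
a=cv2.resize(im[170:290,120:360],None,fx=3.2,fy=2.45,interpolation=cv2.INTER_CUBIC)
s,im=snap('side','d5.png')
b=cv2.resize(im[170:290,210:410],(768,300),interpolation=cv2.INTER_CUBIC)
cv2.imwrite('pics/sd5.png',np.vstack([a,b]))
E
```

```text
time: 12.75
ee_pos: [0.5178, -0.1434, 0.1407]
eef_rot: [-0.013, 1.0, -0.006, -0.003]
ft_force: [0.7, -0.2, -1.1]
width: 0.0263
time: 13.25
ee_pos: [0.4426, -0.0423, 0.1412]
eef_rot: [-0.015, 1.0, -0.006, -0.002]
ft_force: [1.4, -1.0, -1.1]
width: 0.0258
```

View pics/sd5.png

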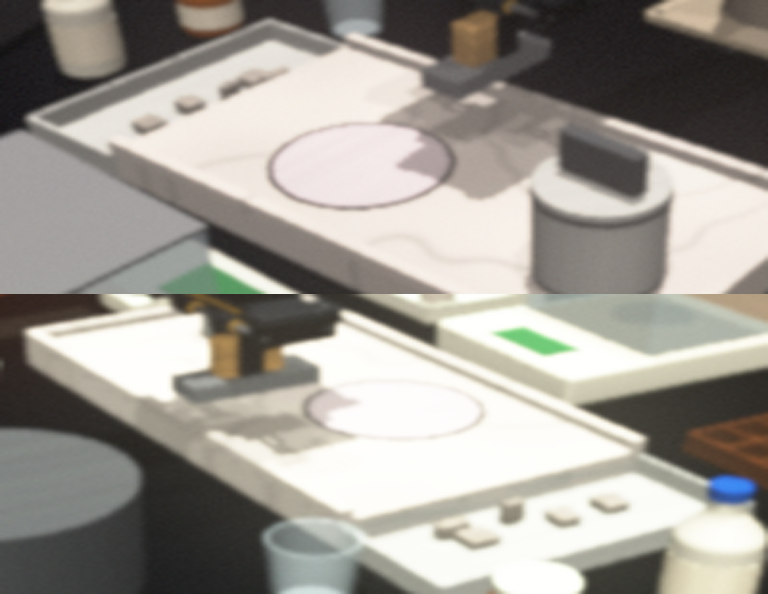

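Five chips lie in the tray, in agreement in both views, and the slab is clear. Next I return the scraper.

```bash
for i in 1; do python3 -m inch '{"translation":[[0,0.3,0],[0,0.6,0],[0,1,0],[0,1,0]],"rot":[[0,0,0],[0,0,0],[0,0,0],[0,0,0]],"jaw":[10,10,10,10]}'; done
python3 -m inch '{"translation":[[0,0.3,0],[0,0.6,0],[0,1,0],[0,1,0]],"rot":[[0,0,0],[0,0,0],[0,0,0],[0,0,0]],"jaw":[10,10,10,10]}'
python3 -m inch '{"translation":[[0,0.3,0],[0,0.6,0],[0,1,0],[0,1,0]],"rot":[[0,0,0],[0,0,0],[0,0,0],[0,0,0]],"jaw":[10,10,10,10]}'
python3 -m inch '{"translation":[[0,0.3,0],[0,0.6,0],[0,1,0],[0,1,0],[0,1,0],[0,1,0]],"rot":[[0,0,0],[0,0,0],[0,0,0],[0,0,0],[0,0,0],[0,0,0]],"jaw":[10,10,10,10,10,10]}'
```

```text
time: 13.75
ee_pos: [0.4443, 0.0601, 0.1412]
eef_rot: [-0.015, 1.0, -0.006, -0.002]
ft_force: [0.2, -1.1, -1.8]
width: 0.0257
time: 14.15
ee_pos: [0.4447, 0.1645, 0.1411]
eef_rot: [-0.018, 1.0, -0.005, -0.002]
ft_force: [0.5, -0.6, -1.5]
width: 0.0258
time: 14.55
ee_pos: [0.4447, 0.269, 0.1409]
eef_rot: [-0.02, 1.0, -0.004, -0.002]
ft_force: [-0.2, 0.7, -2.3]
width: 0.0259
time: 15.15
ee_pos: [0.4459, 0.3672, 0.1405]
eef_rot: [-0.019, 1.0, -0.005, -0.002]
ft_force: [0.7, -0.7, -1.1]
width: 0.0259
```

```bash
python3 - <<'E'
from h import *
s=r.read_state();print(s['ee_pos'],Ro.from_quat(s['eef_rot']).as_matrix().round(3)[:,1])
s,im=snap('wrist','w6.png')
cv2.imwrite('pics/w6b.png',cv2.resize(im,(784,588),interpolation=cv2.INTER_CUBIC))
E
```

```text
[0.4458887  0.36717351 0.14049284] [-0.038  0.999 -0.009]
```

```bash
python3 -m inch '{"translation":[[-0.02,0.32,0],[-0.02,0.32,0],[-0.02,0.32,-0.3],[-0.02,0.32,-0.6],[-0.02,0.32,-0.8],[-0.02,0.32,-0.9],[-0.02,0.32,-0.96],[-0.02,0.32,-0.96],[-0.02,0.32,-0.96]],"rot":[[0,0,0.01],[0,0,0.01],[0,0,0.01],[0,0,0.01],[0,0,0.01],[0,0,0.01],[0,0,0.01],[0,0,0.01],[0,0,0.01]],"jaw":[10,10,10,10,10,10,10,10,10]}'
```

```text
time: 16.1
ee_pos: [0.4444, 0.3995, 0.0458]
eef_rot: [-0.024, 1.0, -0.004, -0.002]
ft_force: [0.1, 0.6, -2.2]
width: 0.0258
```

```bash
python3 -m inch '{"translation":[[0,0,-0.02],[0,0,-0.02],[0,0,-0.02],[0,0,-0.02],[0,0,-0.02],[0,0,-0.02],[0,0,-0.02],[0,0,-0.02]],"rot":[[0,0,0],[0,0,0],[0,0,0],[0,0,0],[0,0,0],[0,0,0],[0,0,0],[0,0,0]],"jaw":[10,10,87,87,87,87,87,87]}' && python3 -m inch '{"translation":[[0,0,0],[0,0,0.2],[0,0,0.5],[0,0,0.8],[0,0,1],[0,0,1]],"rot":[[0,0,0],[0,0,0],[0,0,0],[0,0,0],[0,0,0],[0,0,0]],"jaw":[87,87,87,87,87,87]}' && python3 -m inch '{"translation":[[0,0,0.3],[0,0,0.6],[0,0,0.9],[0,0,0.9]],"rot":[[0,0,0],[0,0,0],[0,0,0],[0,0,0]],"jaw":[87,87,87,87]}'
python3 - <<'E'
from h import *
s,im=snap('wrist','w7.png');print(s['ee_pos'],Ro.from_quat(s['eef_rot']).as_matrix().round(3)[:,1])
cv2.imwrite('pics/w7b.png',cv2.resize(im,(784,588),interpolation=cv2.INTER_CUBIC))
E
```

```text
time: 16.9
ee_pos: [0.4444, 0.3995, 0.0438]
eef_rot: [-0.024, 1.0, -0.004, -0.002]
ft_force: [0.4, -0.0, -0.7]
width: 0.0661
time: 17.5
ee_pos: [0.4457, 0.4008, 0.1471]
eef_rot: [-0.024, 1.0, -0.002, 0.0]
ft_force: [1.2, 0.7, -0.0]
width: 0.0867
time: 17.9
ee_pos: [0.4468, 0.4019, 0.2407]
eef_rot: [-0.024, 1.0, -0.0, 0.002]
ft_force: [-0.1, 0.1, 1.3]
width: 0.087
[0.44680408 0.4018757  0.24070505] [-0.048  0.999 -0.   ]
```

View pics/w7b.png

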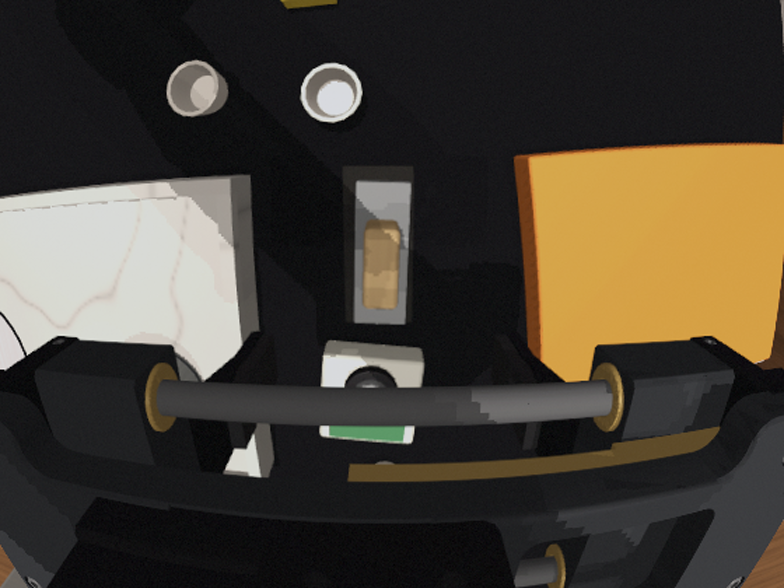

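The scraper lies centred on its mat with the long sides parallel: the bar is at (383,252) inside the mat outline. The readout and crucibles are untouched. Next is the can.

```bash
python3 - <<'E'
from h import *
s=r.read_state();print(s['joint_positions'].round(2))
P=lambda n,x,y,z:print(n,at('wrist',x/1.4,y/1.4,z,s).round(3))
P('grip',381,263,.078);P('bar',355,181,.028);P('bar',411,181,.028);P('bar',405,323,.028);P('crucA',196,90,.038);P('crucB',331,94,.038)
E
python3 -m inch '{"translation":[[0.3,-0.2,0.1],[0.6,-0.4,0.1],[0.72,-0.7,0.1],[0.72,-1,0.1],[0.72,-1,0.1]],"rot":[[0,0,0.14],[0,0,0.28],[0,0,0.42],[0,0,0.56],[0,0,0.7]],"jaw":[87,87,87,87,87]}'
python3 - <<'E'
from h import *
print(r.read_state()['joint_positions'].round(2))
E
```

```text
[-0.77  0.27 -0.04  1.52  0.02  1.34  0.8 ]
grip [0.444 0.399 0.078]
bar [0.391 0.376 0.028]
bar [0.388 0.42  0.028]
bar [0.508 0.422 0.028]
crucA [0.317 0.244 0.038]
crucB [0.323 0.355 0.038]
time: 18.45
ee_pos: [0.5195, 0.2959, 0.2462]
eef_rot: [-0.381, 0.925, -0.002, 0.0]
ft_force: [0.4, -0.1, 0.5]
width: 0.0867
[-0.55  0.27 -0.06  1.52  0.02  1.36  1.74]
```

```bash
python3 -m inch '{"translation":[[0.1,-0.1,0.1],[0.2,-0.2,0.1],[0.3,-0.3,0.1],[0.4,-0.4,0.1],[0.5,-0.5,0.1],[0.6,-0.7,0.1],[0.72,-0.99,0.1]],"rot":[[0,0,-0.14],[0,0,-0.28],[0,0,-0.42],[0,0,-0.56],[0,0,-0.7],[0,0,-0.84],[0,0,-1]],"jaw":[87,87,87,87,87,87,87]}'
python3 -m inch '{"translation":[[0,0,0],[0,0,0],[0,0,0],[0,0,0],[0,0,0],[0,0,0],[0,0,0],[0,0,0]],"rot":[[0,0,-0.14],[0,0,-0.28],[0,0,-0.42],[0,0,-0.56],[0,0,-0.7],[0,0,-0.84],[0,0,-1],[0,0,-1]],"jaw":[87,87,87,87,87,87,87,87]}'
python3 -m inch '{"translation":[[0,0,0],[0,0,0],[0,0,0]],"rot":[[0,0,-0.14],[0,0,-0.23],[0,0,-0.23]],"jaw":[87,87,87]}'
python3 - <<'E'
from h import *
s,im=snap('wrist','w8.png');print(s['ee_pos'],s['joint_positions'].round(2),Ro.from_quat(s['eef_rot']).as_matrix().round(3))
cv2.imwrite('pics/w8b.png',cv2.resize(im,(784,588),interpolation=cv2.INTER_CUBIC))
E
```

```text
time: 19.15
ee_pos: [0.5907, 0.1976, 0.2538]
eef_rot: [0.126, 0.992, -0.002, -0.002]
ft_force: [0.2, 0.2, 0.0]
width: 0.0874
time: 19.95
ee_pos: [0.5902, 0.1974, 0.2518]
eef_rot: [0.606, 0.795, -0.002, -0.004]
ft_force: [0.0, -0.2, 0.3]
width: 0.0873
time: 20.25
ee_pos: [0.5898, 0.1973, 0.2505]
eef_rot: [0.697, 0.717, -0.003, -0.004]
ft_force: [-0.3, 0.6, 0.2]
width: 0.087
[0.58978529 0.19729523 0.25053073] [-0.63  0.33  0.3   1.45 -0.1   1.39 -0.29] [[-0.029  1.    -0.009]
 [ 1.     0.029  0.002]
 [ 0.002 -0.009 -1.   ]]
```

View pics/w8b.png

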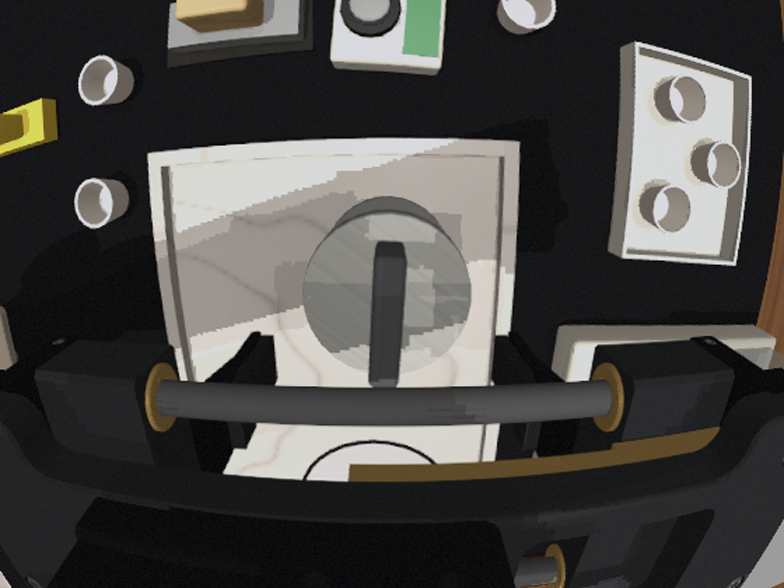

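The can's lid disc is centred at about (387,292), with the fin running from (391,243) to (384,387). The front of the plate's arc is at (371,442). I'll work out the exact numbers.

```bash
python3 - <<'E'
from h import *
s=r.read_state();
P=lambda n,x,y,z:print(n,at('wrist',x/1.4,y/1.4,z,s).round(3))
P('fin back L',378,243,.195);P('fin back R',404,243,.195);P('fin front',372,385,.195);P('fin front',397,385,.195)
P('lid L',303,292,.15);P('lid R',471,292,.15);P('lid top',388,208,.15)
P('plate top',371,442,.04);P('plate l',306,478,.04);P('plate r',436,466,.04)
P('slab inL',165,167,.055);P('slab inR',500,157,.055);P('slab out L',149,154,.055);P('slab out R',519,141,.055)
# plate ellipse from scene5
im=cv2.imread('pics/s5.png')
# outline pts read from sd5 top crop (fx3.2, fy2.45)
pts=[(268,170),(455,163),(360,208),(362,122),(300,200),(430,190),(300,134),(425,136)]
W=np.array([at('scene',x/3.2+120,y/2.45+170,.04)[:2] for x,y in pts])
A=np.c_[2*W,np.ones(len(W))];q=np.linalg.lstsq(A,(W**2).sum(1),rcond=None)[0];print('plate',q[:2],np.sqrt(q[2]+q[:2]@q[:2]))
E
```

```text
fin back L [0.585 0.234 0.195]
fin back R [0.597 0.235 0.195]
fin front [0.584 0.16  0.195]
fin front [0.597 0.16  0.195]
lid L [0.541 0.195 0.15 ]
lid R [0.64  0.199 0.15 ]
lid top [0.59  0.246 0.15 ]
plate top [0.582 0.011 0.04 ]
plate l [ 0.516 -0.04   0.04 ]
plate r [ 0.647 -0.017  0.04 ]
slab inL [0.406 0.268 0.055]
slab inR [0.675 0.279 0.055]
slab out L [0.39  0.28  0.055]
slab out R [0.689 0.293 0.055]
plate [ 0.58503561 -0.06309018] 0.07760791859354708
```

```bash
python3 -m inch '{"translation":[[0.01,0,0],[0.01,0,-0.2],[0.01,0,-0.4],[0.01,0,-0.6],[0.01,0,-0.75],[0.01,0,-0.81],[0.01,0,-0.81],[0.01,0,-0.81],[0.01,0,-0.81]],"rot":[[0,-0.01,-0.03],[0,-0.01,-0.03],[0,-0.01,-0.03],[0,-0.01,-0.03],[0,-0.01,-0.03],[0,-0.01,-0.03],[0,-0.01,-0.03],[0,-0.01,-0.03],[0,-0.01,-0.03]],"jaw":[87,87,87,50,50,30,30,30,30]}' 60 && python3 -m inch '{"translation":[[0,0,0],[0,0,0],[0,0,0],[0,0,0],[0,0,0],[0,0,0],[0,0,0],[0,0,0],[0,0,0],[0,0,0]],"rot":[[0,0,0],[0,0,0],[0,0,0],[0,0,0],[0,0,0],[0,0,0],[0,0,0],[0,0,0],[0,0,0],[0,0,0]],"jaw":[5,5,5,5,5,5,5,5,5,5]}' 60
python3 - <<'E'
from h import *
s=r.read_state();print(s['ee_pos'],s['ft_force'],s['torque'],s['joint_positions'].round(2),Ro.from_quat(s['eef_rot']).as_matrix().round(4))
E
```

```text
time: 21.2
ee_pos: [0.5914, 0.1975, 0.1709]
eef_rot: [0.707, 0.708, 0.002, 0.0]
ft_force: [0.5, 0.2, 0.2]
width: 0.047
time: 22.2
ee_pos: [0.5913, 0.1975, 0.1709]
eef_rot: [0.707, 0.708, 0.002, 0.0]
ft_force: [-4.3, -1.9, 2.7]
width: 0.0155
[0.59125412 0.19746983 0.17087086] [-4.25430331 -1.86530328  2.71293464] [-0.41007331  1.04167935  0.01199576] [-0.63  0.37  0.3   1.57 -0.11  1.22 -0.31] [[-0.0012  1.      0.0028]
 [ 1.      0.0012  0.0027]
 [ 0.0027  0.0028 -1.    ]]
```

```bash
cat > walk.py <<'E'
from h import *
import sys
# usage: walk.py side psi1 [tilt]: pivot on rim side (+1 right, -1 left), swing to yaw psi1; prints rows
sd=float(sys.argv[1]);psi1=float(sys.argv[2]);al=float(sys.argv[3]) if len(sys.argv)>3 else .22
s=r.read_state();p=np.array(s['ee_pos']);R0=Ro.from_quat(s['eef_rot']);y=R0.as_matrix()[:,1]
psi0=np.arctan2(y[1],y[0]);Z=.1705;B=Ro.from_matrix([[0,1,0],[1,0,0],[0,0,-1]])
c=np.array([p[0],p[1],.04]);rot=lambda a:Ro.from_euler('z',a)
P=c+rot(psi0).apply([sd*.05,0,0])
n=max(2,int(np.ceil(abs(psi1-psi0)/.11)))
seq=[(a,psi0) for a in al*np.array([.25,.5,.8,1])]+[(al,psi0+(psi1-psi0)*k/n) for k in range(1,n+1)]+[(al,psi1)]+[(a,psi1) for a in al*np.array([.75,.5,.25,0,0,0])]
T=[];W=[]
for a,q in seq:
    Rc=rot(q)*Ro.from_euler('y',sd*a); pos=P+Rc.apply([-sd*.05,0,Z-.04]); 
    T.append(((pos-p)/.1).round(2).tolist()); W.append(((Rc*B*R0.inv()).as_rotvec()/(np.pi/3)).round(2).tolist())
d=lambda L:json.dumps(L).replace('-0.0,','0,').replace('-0.0]','0]').replace('0.0,','0,').replace(' ','')
pl=np.array([.585,-.063]);print('tcp',p.round(4),'psi0',psi0.round(3),'to plate',(pl-p[:2]).round(3),'end c',(p[:2]+np.array(T[-1][:2])*.1).round(3),'rows',len(seq),'F',np.round(s['ft_force'],1))
print('{"translation":'+d(T)+',"rot":'+d(W)+',"jaw":'+json.dumps([5]*len(T)).replace(' ','')+'}')
E
python3 walk.py 1 0.45
```

```text
tcp [0.5913 0.1975 0.1709] psi0 0.001 to plate [-0.006 -0.26 ] end c [0.596 0.175] rows 16 F [-4.3 -1.9  2.7]
{"translation":[[0.07,0,0.02],[0.15,0,0.04],[0.24,0,0.06],[0.3,0,0.07],[0.3,-0.02,0.07],[0.3,-0.04,0.07],[0.3,-0.05,0.07],[0.31,-0.07,0.07],[0.32,-0.09,0.07],[0.32,-0.09,0.07],[0.25,-0.12,0.06],[0.18,-0.15,0.04],[0.12,-0.19,0.02],[0.05,-0.22,0],[0.05,-0.22,0],[0.05,-0.22,0]],"rot":[[0,0.06,0.0],[0,0.11,0.0],[0,0.17,0.0],[0,0.21,0.0],[-0.01,0.21,0.09],[-0.02,0.21,0.17],[-0.03,0.21,0.26],[-0.04,0.21,0.34],[-0.05,0.21,0.43],[-0.05,0.21,0.43],[-0.04,0.16,0.43],[-0.03,0.11,0.43],[-0.01,0.05,0.43],[0,0,0.43],[0,0,0.43],[0,0,0.43]],"jaw":[5,5,5,5,5,5,5,5,5,5,5,5,5,5,5,5]}
```

```bash
python3 -m inch '{"translation":[[0.07,0,0.02],[0.15,0,0.04],[0.24,0,0.06],[0.3,0,0.07],[0.3,0,0.07],[0.3,0,0.07]],"rot":[[0,0.06,0],[0,0.11,0],[0,0.17,0],[0,0.21,0],[0,0.21,0],[0,0.21,0]],"jaw":[5,5,5,5,5,5]}' 60
python3 - <<'E'
from h import *
s,im=snap('scene','s9.png');print(s['torque'])
a=cv2.resize(im[190:320,230:390],(480,390),interpolation=cv2.INTER_CUBIC)
s,im=snap('side','d9.png')
b=cv2.resize(im[130:230,210:320],(320,291),interpolation=cv2.INTER_CUBIC);b=np.vstack([b,np.zeros((99,320,3),np.uint8)])
cv2.imwrite('pics/sd9.png',np.hstack([a,b]))
E
```

```text
time: 22.8
ee_pos: [0.621, 0.1978, 0.1781]
eef_rot: [0.702, 0.703, -0.076, -0.078]
ft_force: [-6.1, -0.7, 6.6]
width: 0.0157
[-0.19781653  1.78118802 -0.018939  ]
```

View pics/sd9.png

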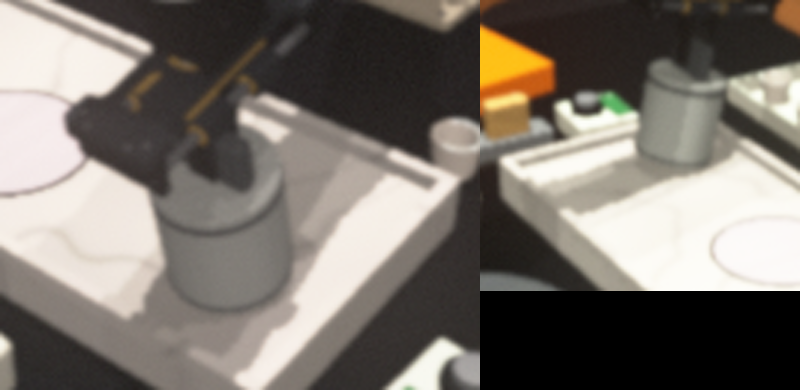

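The scene view shows the can tilted on its far rim with the base's left edge raised and the grip holding. I continue this half-step with the swing, then the set-down.

```bash
python3 -m inch '{"translation":[[0,-0.02,0],[0,-0.04,0],[0,-0.05,0],[0.01,-0.07,0],[0.02,-0.09,0],[0.02,-0.09,0],[0.02,-0.09,0]],"rot":[[0,0,0.09],[0,0,0.17],[0,0,0.26],[0,0,0.34],[0,0,0.43],[0,0,0.43],[0,0,0.43]],"jaw":[5,5,5,5,5,5,5]}' 60 && python3 -m inch '{"translation":[[-0.07,-0.03,-0.01],[-0.14,-0.06,-0.03],[-0.2,-0.1,-0.05],[-0.27,-0.13,-0.07],[-0.27,-0.13,-0.07],[-0.27,-0.13,-0.07]],"rot":[[0.02,-0.05,0],[0.05,-0.1,0],[0.07,-0.14,0],[0.09,-0.19,0],[0.09,-0.19,0],[0.09,-0.19,0]],"jaw":[5,5,5,5,5,5]}' && python3 walk.py -1 -0.45
```

```text
time: 23.6
ee_pos: [0.6229, 0.189, 0.1782]
eef_rot: [0.529, 0.842, -0.091, -0.059]
ft_force: [-2.2, -0.7, 2.1]
width: 0.0157
time: 24.2
ee_pos: [0.5954, 0.1756, 0.1711]
eef_rot: [0.533, 0.846, 0.001, -0.001]
ft_force: [-4.5, -1.9, 1.7]
width: 0.0158
tcp [0.5954 0.1756 0.1711] psi0 0.447 to plate [-0.01  -0.239] end c [0.595 0.133] rows 20 F [-4.5 -1.9  1.7]
{"translation":[[-0.07,-0.03,0.02],[-0.13,-0.06,0.04],[-0.21,-0.1,0.06],[-0.27,-0.13,0.07],[-0.26,-0.15,0.07],[-0.25,-0.17,0.07],[-0.25,-0.19,0.07],[-0.25,-0.21,0.07],[-0.25,-0.23,0.07],[-0.25,-0.25,0.07],[-0.25,-0.27,0.07],[-0.26,-0.29,0.07],[-0.27,-0.3,0.07],[-0.27,-0.3,0.07],[-0.2,-0.34,0.06],[-0.13,-0.37,0.04],[-0.07,-0.4,0.02],[0,-0.43,-0.01],[0,-0.43,-0.01],[0,-0.43,-0.01]],"rot":[[0.02,-0.05,0],[0.04,-0.1,0],[0.07,-0.15,0],[0.09,-0.19,0],[0.08,-0.19,-0.1],[0.07,-0.2,-0.19],[0.06,-0.2,-0.28],[0.05,-0.21,-0.38],[0.04,-0.21,-0.47],[0.03,-0.21,-0.57],[0.02,-0.21,-0.66],[0.01,-0.22,-0.76],[0,-0.22,-0.85],[0,-0.22,-0.85],[0,-0.16,-0.86],[0,-0.11,-0.86],[0,-0.05,-0.86],[0,0,-0.86],[0,0,-0.86],[0,0,-0.86]],"jaw":[5,5,5,5,5,5,5,5,5,5,5,5,5,5,5,5,5,5,5,5]}
```

```bash
python3 -m inch '{"translation":[[-0.07,-0.03,0.02],[-0.13,-0.06,0.04],[-0.21,-0.1,0.06],[-0.27,-0.13,0.07],[-0.26,-0.15,0.07],[-0.25,-0.17,0.07],[-0.25,-0.19,0.07],[-0.25,-0.21,0.07],[-0.25,-0.23,0.07],[-0.25,-0.25,0.07],[-0.25,-0.27,0.07],[-0.26,-0.29,0.07],[-0.27,-0.3,0.07],[-0.27,-0.3,0.07],[-0.2,-0.34,0.06],[-0.13,-0.37,0.04],[-0.07,-0.4,0.02],[0,-0.43,-0.01],[0,-0.43,-0.01],[0,-0.43,-0.01]],"rot":[[0.02,-0.05,0],[0.04,-0.1,0],[0.07,-0.15,0],[0.09,-0.19,0],[0.08,-0.19,-0.1],[0.07,-0.2,-0.19],[0.06,-0.2,-0.28],[0.05,-0.21,-0.38],[0.04,-0.21,-0.47],[0.03,-0.21,-0.57],[0.02,-0.21,-0.66],[0.01,-0.22,-0.76],[0,-0.22,-0.85],[0,-0.22,-0.85],[0,-0.16,-0.86],[0,-0.11,-0.86],[0,-0.05,-0.86],[0,0,-0.86],[0,0,-0.86],[0,0,-0.86]],"jaw":[5,5,5,5,5,5,5,5,5,5,5,5,5,5,5,5,5,5,5,5]}' 60 && python3 walk.py 1 0.42
```

```text
time: 26.2
ee_pos: [0.5968, 0.1327, 0.1708]
eef_rot: [0.847, 0.531, 0.002, -0.001]
ft_force: [-1.6, -0.6, 4.1]
width: 0.0155
tcp [0.5968 0.1327 0.1708] psi0 -0.451 to plate [-0.012 -0.196] end c [0.596 0.091] rows 19 F [-1.6 -0.6  4.1]
{"translation":[[0.07,-0.03,0.02],[0.13,-0.06,0.04],[0.21,-0.1,0.06],[0.27,-0.13,0.07],[0.26,-0.15,0.07],[0.25,-0.17,0.07],[0.25,-0.19,0.07],[0.25,-0.21,0.07],[0.25,-0.24,0.07],[0.25,-0.26,0.07],[0.26,-0.28,0.07],[0.26,-0.3,0.07],[0.26,-0.3,0.07],[0.2,-0.33,0.06],[0.13,-0.36,0.04],[0.06,-0.39,0.02],[-0.01,-0.42,0],[-0.01,-0.42,0],[-0.01,-0.42,0]],"rot":[[0.02,0.05,0.0],[0.04,0.1,0.0],[0.07,0.15,0.0],[0.09,0.19,0.0],[0.08,0.2,0.1],[0.07,0.2,0.21],[0.06,0.2,0.31],[0.05,0.21,0.41],[0.03,0.21,0.52],[0.02,0.21,0.62],[0.01,0.22,0.73],[0,0.22,0.83],[0,0.22,0.83],[0,0.16,0.83],[0,0.11,0.83],[0,0.05,0.83],[0,0,0.83],[0,0,0.83],[0,0,0.83]],"jaw":[5,5,5,5,5,5,5,5,5,5,5,5,5,5,5,5,5,5,5]}
```

```bash
python3 -m inch '{"translation":[[0.07,-0.03,0.02],[0.13,-0.06,0.04],[0.21,-0.1,0.06],[0.27,-0.13,0.07],[0.26,-0.15,0.07],[0.25,-0.17,0.07],[0.25,-0.19,0.07],[0.25,-0.21,0.07],[0.25,-0.24,0.07],[0.25,-0.26,0.07],[0.26,-0.28,0.07],[0.26,-0.3,0.07],[0.26,-0.3,0.07],[0.2,-0.33,0.06],[0.13,-0.36,0.04],[0.06,-0.39,0.02],[-0.01,-0.42,0],[-0.01,-0.42,0],[-0.01,-0.42,0]],"rot":[[0.02,0.05,0],[0.04,0.1,0],[0.07,0.15,0],[0.09,0.19,0],[0.08,0.2,0.1],[0.07,0.2,0.21],[0.06,0.2,0.31],[0.05,0.21,0.41],[0.03,0.21,0.52],[0.02,0.21,0.62],[0.01,0.22,0.73],[0,0.22,0.83],[0,0.22,0.83],[0,0.16,0.83],[0,0.11,0.83],[0,0.05,0.83],[0,0,0.83],[0,0,0.83],[0,0,0.83]],"jaw":[5,5,5,5,5,5,5,5,5,5,5,5,5,5,5,5,5,5,5]}' && python3 walk.py -1 -0.53
```

```text
time: 28.1
ee_pos: [0.5955, 0.0901, 0.171]
eef_rot: [0.546, 0.838, 0.0, -0.002]
ft_force: [-4.4, -2.9, 4.7]
width: 0.0155
tcp [0.5955 0.0901 0.171 ] psi0 0.416 to plate [-0.01  -0.153] end c [0.592 0.045] rows 20 F [-4.4 -2.9  4.7]
{"translation":[[-0.07,-0.03,0.02],[-0.13,-0.06,0.04],[-0.22,-0.1,0.06],[-0.27,-0.12,0.07],[-0.26,-0.14,0.07],[-0.26,-0.16,0.07],[-0.26,-0.18,0.07],[-0.25,-0.2,0.07],[-0.26,-0.22,0.07],[-0.26,-0.25,0.07],[-0.26,-0.27,0.07],[-0.27,-0.29,0.07],[-0.28,-0.3,0.07],[-0.28,-0.3,0.07],[-0.22,-0.34,0.06],[-0.15,-0.38,0.04],[-0.09,-0.42,0.02],[-0.03,-0.45,0],[-0.03,-0.45,0],[-0.03,-0.45,0]],"rot":[[0.02,-0.05,0],[0.04,-0.1,0],[0.07,-0.16,0],[0.08,-0.2,0],[0.07,-0.2,-0.1],[0.06,-0.2,-0.2],[0.05,-0.21,-0.3],[0.04,-0.21,-0.4],[0.03,-0.21,-0.5],[0.02,-0.21,-0.6],[0.01,-0.22,-0.7],[0,-0.22,-0.8],[-0.02,-0.22,-0.9],[-0.02,-0.22,-0.9],[-0.01,-0.16,-0.9],[-0.01,-0.11,-0.9],[-0.01,-0.06,-0.9],[0,0,-0.9],[0,0,-0.9],[0,0,-0.9]],"jaw":[5,5,5,5,5,5,5,5,5,5,5,5,5,5,5,5,5,5,5,5]}
```

```bash
python3 -m inch '{"translation":[[-0.07,-0.03,0.02],[-0.13,-0.06,0.04],[-0.22,-0.1,0.06],[-0.27,-0.12,0.07],[-0.26,-0.14,0.07],[-0.26,-0.16,0.07],[-0.26,-0.18,0.07],[-0.25,-0.2,0.07],[-0.26,-0.22,0.07],[-0.26,-0.25,0.07],[-0.26,-0.27,0.07],[-0.27,-0.29,0.07],[-0.28,-0.3,0.07],[-0.28,-0.3,0.07],[-0.22,-0.34,0.06],[-0.15,-0.38,0.04],[-0.09,-0.42,0.02],[-0.03,-0.45,0],[-0.03,-0.45,0],[-0.03,-0.45,0]],"rot":[[0.02,-0.05,0],[0.04,-0.1,0],[0.07,-0.16,0],[0.08,-0.2,0],[0.07,-0.2,-0.1],[0.06,-0.2,-0.2],[0.05,-0.21,-0.3],[0.04,-0.21,-0.4],[0.03,-0.21,-0.5],[0.02,-0.21,-0.6],[0.01,-0.22,-0.7],[0,-0.22,-0.8],[-0.02,-0.22,-0.9],[-0.02,-0.22,-0.9],[-0.01,-0.16,-0.9],[-0.01,-0.11,-0.9],[-0.01,-0.06,-0.9],[0,0,-0.9],[0,0,-0.9],[0,0,-0.9]],"jaw":[5,5,5,5,5,5,5,5,5,5,5,5,5,5,5,5,5,5,5,5]}' && python3 walk.py 1 0.4
python3 - <<'E'
from h import *
s,im=snap('scene','s10.png')
cv2.imwrite('pics/s10c.png',cv2.resize(im[170:320,150:390],None,fx=3,fy=3,interpolation=cv2.INTER_CUBIC))
E
```

```text
time: 30.1
ee_pos: [0.5932, 0.0451, 0.1708]
eef_rot: [0.866, 0.5, 0.001, -0.002]
ft_force: [1.9, 0.1, -0.6]
width: 0.0154
tcp [0.5932 0.0451 0.1708] psi0 -0.525 to plate [-0.008 -0.108] end c [0.59 0.  ] rows 20 F [ 1.9  0.1 -0.6]
{"translation":[[0.06,-0.04,0.02],[0.13,-0.07,0.04],[0.2,-0.12,0.06],[0.26,-0.15,0.07],[0.25,-0.17,0.07],[0.24,-0.19,0.07],[0.23,-0.21,0.07],[0.23,-0.23,0.07],[0.23,-0.25,0.07],[0.23,-0.27,0.07],[0.23,-0.29,0.07],[0.24,-0.31,0.07],[0.25,-0.33,0.07],[0.25,-0.33,0.07],[0.18,-0.36,0.06],[0.11,-0.39,0.04],[0.04,-0.42,0.02],[-0.03,-0.45,0],[-0.03,-0.45,0],[-0.03,-0.45,0]],"rot":[[0.02,0.05,0.0],[0.05,0.09,0.0],[0.08,0.15,0.0],[0.1,0.18,0.0],[0.09,0.19,0.1],[0.08,0.19,0.2],[0.07,0.2,0.29],[0.06,0.2,0.39],[0.05,0.2,0.49],[0.04,0.21,0.59],[0.03,0.21,0.68],[0.02,0.21,0.78],[0.01,0.22,0.88],[0.01,0.22,0.88],[0.01,0.16,0.88],[0,0.11,0.88],[0,0.05,0.88],[0,0,0.88],[0,0,0.88],[0,0,0.88]],"jaw":[5,5,5,5,5,5,5,5,5,5,5,5,5,5,5,5,5,5,5,5]}
```

View pics/s10c.png

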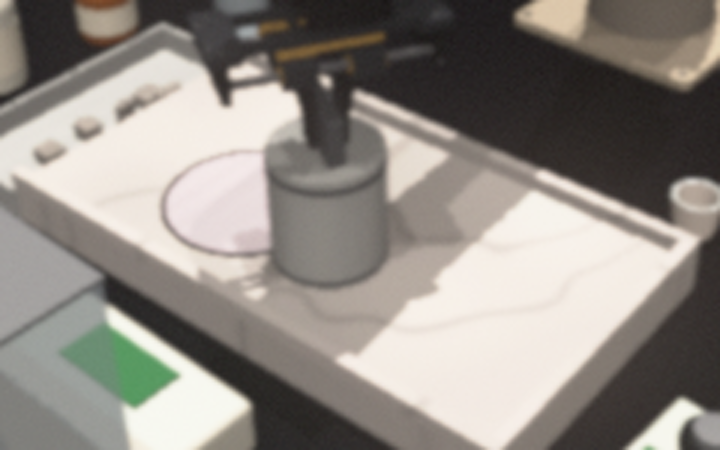

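The can stands upright and gripped, overlapping the plate's near edge. Its base front is at (328,285) in the crop, and the chips are still in the tray. I check the can's centre against the TCP and carry on.

```bash
python3 - <<'E'
from h import *
q=at('scene',328/3+150,285/3+170,.04);c=np.array([1.1916,.6401]);d=c-q[:2];d/=np.hypot(*d);print('can centre',q[:2]-.05*d)
E
python3 -m inch '{"translation":[[0.06,-0.04,0.02],[0.13,-0.07,0.04],[0.2,-0.12,0.06],[0.26,-0.15,0.07],[0.25,-0.17,0.07],[0.24,-0.19,0.07],[0.23,-0.21,0.07],[0.23,-0.23,0.07],[0.23,-0.25,0.07],[0.23,-0.27,0.07],[0.23,-0.29,0.07],[0.24,-0.31,0.07],[0.25,-0.33,0.07],[0.25,-0.33,0.07],[0.18,-0.36,0.06],[0.11,-0.39,0.04],[0.04,-0.42,0.02],[-0.03,-0.45,0],[-0.03,-0.45,0],[-0.03,-0.45,0]],"rot":[[0.02,0.05,0],[0.05,0.09,0],[0.08,0.15,0],[0.1,0.18,0],[0.09,0.19,0.1],[0.08,0.19,0.2],[0.07,0.2,0.29],[0.06,0.2,0.39],[0.05,0.2,0.49],[0.04,0.21,0.59],[0.03,0.21,0.68],[0.02,0.21,0.78],[0.01,0.22,0.88],[0.01,0.22,0.88],[0.01,0.16,0.88],[0,0.11,0.88],[0,0.05,0.88],[0,0,0.88],[0,0,0.88],[0,0,0.88]],"jaw":[5,5,5,5,5,5,5,5,5,5,5,5,5,5,5,5,5,5,5,5]}' && python3 walk.py -1 -0.45
```

```text
can centre [0.58730972 0.03664911]
time: 32.15
ee_pos: [0.5895, -0.0005, 0.171]
eef_rot: [0.555, 0.832, -0.0, -0.002]
ft_force: [-5.1, -3.1, 5.6]
width: 0.0155
tcp [ 5.895e-01 -5.000e-04  1.710e-01] psi0 0.395 to plate [-0.004 -0.062] end c [ 0.588 -0.042] rows 19 F [-5.1 -3.1  5.6]
{"translation":[[-0.07,-0.03,0.02],[-0.14,-0.06,0.04],[-0.22,-0.09,0.06],[-0.27,-0.11,0.07],[-0.27,-0.13,0.07],[-0.26,-0.16,0.07],[-0.26,-0.18,0.07],[-0.26,-0.2,0.07],[-0.26,-0.22,0.07],[-0.26,-0.24,0.07],[-0.27,-0.26,0.07],[-0.28,-0.28,0.07],[-0.28,-0.28,0.07],[-0.21,-0.31,0.06],[-0.14,-0.35,0.04],[-0.08,-0.38,0.02],[-0.01,-0.41,0],[-0.01,-0.41,0],[-0.01,-0.41,0]],"rot":[[0.02,-0.05,0],[0.04,-0.1,0],[0.06,-0.16,0],[0.08,-0.2,0],[0.07,-0.2,-0.1],[0.06,-0.21,-0.2],[0.05,-0.21,-0.3],[0.04,-0.21,-0.4],[0.02,-0.21,-0.5],[0.01,-0.22,-0.6],[0,-0.22,-0.7],[-0.01,-0.22,-0.8],[-0.01,-0.22,-0.8],[-0.01,-0.16,-0.81],[-0.01,-0.11,-0.81],[-0.01,-0.06,-0.81],[0,0,-0.81],[0,0,-0.81],[0,0,-0.81]],"jaw":[5,5,5,5,5,5,5,5,5,5,5,5,5,5,5,5,5,5,5]}
```

```bash
python3 -m inch '{"translation":[[-0.07,-0.03,0.02],[-0.14,-0.06,0.04],[-0.22,-0.09,0.06],[-0.27,-0.11,0.07],[-0.27,-0.13,0.07],[-0.26,-0.16,0.07],[-0.26,-0.18,0.07],[-0.26,-0.2,0.07],[-0.26,-0.22,0.07],[-0.26,-0.24,0.07],[-0.27,-0.26,0.07],[-0.28,-0.28,0.07],[-0.28,-0.28,0.07],[-0.21,-0.31,0.06],[-0.14,-0.35,0.04],[-0.08,-0.38,0.02],[-0.01,-0.41,0],[-0.01,-0.41,0],[-0.01,-0.41,0]],"rot":[[0.02,-0.05,0],[0.04,-0.1,0],[0.06,-0.16,0],[0.08,-0.2,0],[0.07,-0.2,-0.1],[0.06,-0.21,-0.2],[0.05,-0.21,-0.3],[0.04,-0.21,-0.4],[0.02,-0.21,-0.5],[0.01,-0.22,-0.6],[0,-0.22,-0.7],[-0.01,-0.22,-0.8],[-0.01,-0.22,-0.8],[-0.01,-0.16,-0.81],[-0.01,-0.11,-0.81],[-0.01,-0.06,-0.81],[0,0,-0.81],[0,0,-0.81],[0,0,-0.81]],"jaw":[5,5,5,5,5,5,5,5,5,5,5,5,5,5,5,5,5,5,5]}' && python3 walk.py 1 0.0
```

```text
time: 34.05
ee_pos: [0.589, -0.0415, 0.1708]
eef_rot: [0.847, 0.531, 0.001, -0.003]
ft_force: [-2.3, -0.7, 2.5]
width: 0.0153
tcp [ 0.589  -0.0415  0.1708] psi0 -0.451 to plate [-0.004 -0.022] end c [ 0.584 -0.063] rows 16 F [-2.3 -0.7  2.5]
{"translation":[[0.07,-0.03,0.02],[0.13,-0.06,0.04],[0.21,-0.1,0.06],[0.27,-0.13,0.07],[0.26,-0.15,0.07],[0.25,-0.16,0.07],[0.25,-0.18,0.07],[0.25,-0.2,0.07],[0.25,-0.22,0.07],[0.25,-0.22,0.07],[0.17,-0.22,0.06],[0.1,-0.22,0.04],[0.02,-0.22,0.02],[-0.05,-0.22,0],[-0.05,-0.22,0],[-0.05,-0.22,0]],"rot":[[0.02,0.05,0.0],[0.04,0.09,0.0],[0.07,0.15,0.0],[0.09,0.19,0.0],[0.08,0.19,0.09],[0.07,0.19,0.17],[0.06,0.2,0.26],[0.05,0.2,0.34],[0.04,0.2,0.43],[0.04,0.2,0.43],[0.03,0.15,0.43],[0.02,0.1,0.43],[0.01,0.05,0.43],[0,0,0.43],[0,0,0.43],[0,0,0.43]],"jaw":[5,5,5,5,5,5,5,5,5,5,5,5,5,5,5,5]}
```

```bash
python3 -m inch '{"translation":[[0.07,-0.03,0.02],[0.13,-0.06,0.04],[0.21,-0.1,0.06],[0.27,-0.13,0.07],[0.26,-0.15,0.07],[0.25,-0.16,0.07],[0.25,-0.18,0.07],[0.25,-0.2,0.07],[0.25,-0.22,0.07],[0.25,-0.22,0.07],[0.17,-0.22,0.06],[0.1,-0.22,0.04],[0.02,-0.22,0.02],[-0.05,-0.22,0],[-0.05,-0.22,0],[-0.05,-0.22,0]],"rot":[[0.02,0.05,0],[0.04,0.09,0],[0.07,0.15,0],[0.09,0.19,0],[0.08,0.19,0.09],[0.07,0.19,0.17],[0.06,0.2,0.26],[0.05,0.2,0.34],[0.04,0.2,0.43],[0.04,0.2,0.43],[0.03,0.15,0.43],[0.02,0.1,0.43],[0.01,0.05,0.43],[0,0,0.43],[0,0,0.43],[0,0,0.43]],"jaw":[5,5,5,5,5,5,5,5,5,5,5,5,5,5,5,5]}' && python3 -m inch '{"translation":[[0,0,0],[0,0,0],[0,0,0],[0,0,0],[0,0,0],[0,0,0],[0,0,0],[0,0,0],[0,0,0],[0,0,0],[0,0,0]],"rot":[[0,0,0],[0,0,0],[0,0,0],[0,0,0],[0,0,0],[0,0,0],[0,0,0],[0,0,0],[0,0,0],[0,0,0],[0,0,0]],"jaw":[87,87,87,87,87,87,87,87,87,87,87]}' && python3 -m inch '{"translation":[[0,0,0.2],[0,0,0.4],[0,0,0.6],[0,0,0.9],[0,0,0.9],[0,0,0.9]],"rot":[[0,0,0],[0,0,0],[0,0,0],[0,0,0],[0,0,0],[0,0,0]],"jaw":[87,87,87,87,87,87]}'
python3 - <<'E'
from h import *
s,im=snap('scene','s11.png')
a=cv2.resize(im[170:290,150:350],(480,288),interpolation=cv2.INTER_CUBIC)
s,im=snap('side','d11.png')
b=cv2.resize(im[150:270,230:400],(408,288),interpolation=cv2.INTER_CUBIC)
s,im=snap('wrist','w11.png');print(s['ee_pos'],s['joint_positions'].round(2),s['eef_rot'].round(3))
cv2.imwrite('pics/sd11.png',np.hstack([a,b[:,:320]]))
cv2.imwrite('pics/w11b.png',cv2.resize(im,(784,588),interpolation=cv2.INTER_CUBIC))
E
```

```text
time: 35.65
ee_pos: [0.5837, -0.0634, 0.171]
eef_rot: [0.708, 0.706, -0.0, -0.003]
ft_force: [-5.1, 0.7, 5.4]
width: 0.0155
time: 36.75
ee_pos: [0.5836, -0.0634, 0.171]
eef_rot: [0.708, 0.706, -0.0, -0.003]
ft_force: [0.0, 0.7, -0.5]
width: 0.0857
time: 37.35
ee_pos: [0.5839, -0.0635, 0.2614]
eef_rot: [0.708, 0.706, 0.0, -0.003]
ft_force: [-0.4, 1.0, -1.4]
width: 0.0869
[ 0.58321092 -0.06336888  0.25997145] [-0.03  0.24  0.08  1.53 -0.02  1.38  0.05] [ 0.708  0.706 -0.001 -0.004]
```

View pics/sd11.png

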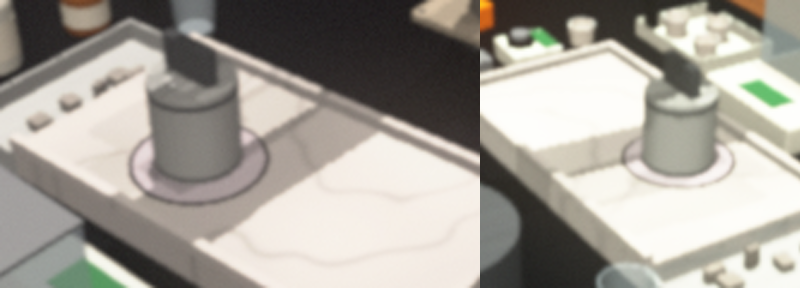

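View pics/w11b.png

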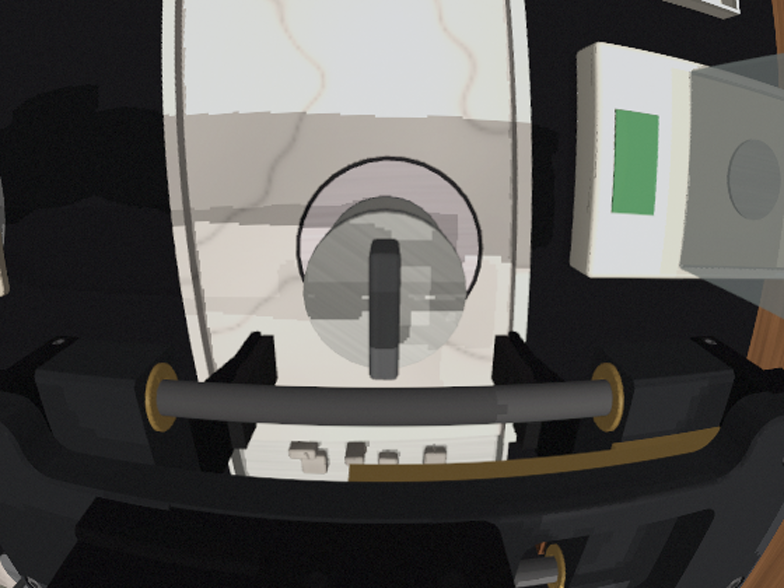

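In both views the can stands upright inside the plate ring, with five chips in the tray. Ring extremes in the wrist view are left 297, right 481 and top 157; the lid's are 304, 466 and top 210. I'll check the centring in numbers.

```bash
python3 - <<'E'
from h import *
s=r.read_state()
def fit(pts,z):
    W=np.array([at('wrist',x/1.4,y/1.4,z,s)[:2] for x,y in pts]);A=np.c_[2*W,np.ones(len(W))];q=np.linalg.lstsq(A,(W**2).sum(1),rcond=None)[0];print(q[:2].round(4),np.sqrt(q[2]+q[:2]@q[:2]).round(4))
fit([(297,245),(481,245),(388,157),(320,185),(452,181),(303,278),(472,285)],.04)
fit([(303,290),(466,290),(385,210),(325,235),(443,236),(325,343),(440,346)],.15)
print(np.round(s['joint_positions'],2))
E
```

```text
[ 0.5858 -0.0629] 0.0777
[ 0.5825 -0.067 ] 0.0496
[-0.03  0.24  0.08  1.53 -0.02  1.39  0.05]
```

```bash
python3 -m inch '{"translation":[[-0.05,0.3,0],[-0.05,0.6,0],[-0.05,1,0],[-0.05,1,0]],"rot":[[0,0,0],[0,0,0],[0,0,0],[0,0,0]],"jaw":[60,30,0,0]}' 20 
python3 -m inch '{"translation":[[-0.05,0.3,0],[-0.05,0.6,0],[-0.05,1,0],[-0.05,1,0]],"rot":[[0,0,0],[0,0,0],[0,0,0],[0,0,0]],"jaw":[0,0,0,0]}'
python3 -m inch '{"translation":[[-0.05,0.3,0],[-0.05,0.6,0],[-0.05,1,0],[-0.05,1,0]],"rot":[[0,0,0],[0,0,0],[0,0,0],[0,0,0]],"jaw":[0,0,0,0]}'
python3 -m inch '{"translation":[[-0.05,0.3,0],[-0.05,0.6,0],[-0.05,1,0],[-0.05,1,0]],"rot":[[0,0,0],[0,0,0],[0,0,0],[0,0,0]],"jaw":[0,0,0,0]}'
python3 -m inch '{"translation":[[0,0.3,0],[0,0.48,0],[0,0.48,0],[0,0.48,0],[0,0.48,0]],"rot":[[0,0,0],[0,0,0],[0,0,0],[0,0,0],[0,0,0]],"jaw":[0,0,0,0,0]}'
python3 - <<'E'
from h import *
s,im=snap('wrist','w12.png');print(s['ee_pos'],s['joint_positions'].round(2),s['eef_rot'].round(3),s['width'])
cv2.imwrite('pics/w12b.png',cv2.resize(im,(784,588),interpolation=cv2.INTER_CUBIC))
E
```

```text
time: 37.9
ee_pos: [0.5773, 0.0434, 0.2587]
eef_rot: [0.705, 0.709, -0.001, -0.006]
ft_force: [-0.4, 0.7, 0.3]
width: 0.0627
time: 38.3
ee_pos: [0.5708, 0.1497, 0.2575]
eef_rot: [0.702, 0.712, -0.001, -0.007]
ft_force: [-0.7, -0.1, 0.2]
width: 0.0307
time: 38.7
ee_pos: [0.5637, 0.2556, 0.2562]
eef_rot: [0.699, 0.715, -0.001, -0.009]
ft_force: [-0.5, 0.7, 0.2]
width: 0.0028
time: 39.1
ee_pos: [0.5562, 0.3609, 0.2544]
eef_rot: [0.697, 0.717, -0.001, -0.011]
ft_force: [-1.2, -0.0, 0.5]
width: 0.0004
time: 39.6
ee_pos: [0.557, 0.4071, 0.2542]
eef_rot: [0.697, 0.717, -0.002, -0.01]
ft_force: [-0.8, 0.3, -0.1]
width: 0.0008
[0.55695753 0.40710112 0.25422643] [-0.58  0.48 -0.16  1.22  0.05  1.45 -0.7 ] [ 0.697  0.717 -0.002 -0.01 ] 0.0008220681994935601
```

View pics/w12b.png

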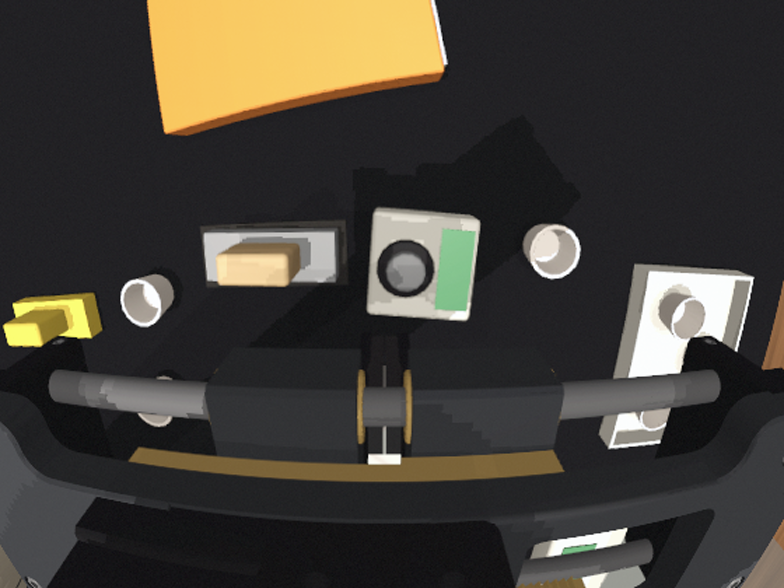

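The key's grey top is at (406,269) in the wrist view, on the readout box. The scraper on its mat is unmoved.

```bash
python3 - <<'E'
from h import *
s=r.read_state()
for z in(.045,.05,.055,.06): print(z,at('wrist',406/1.4,269/1.4,z,s).round(4),at('scene',388.2,313,z).round(4))
E
```

```text
0.045 [0.572 0.396 0.045] [0.561  0.3934 0.045 ]
0.05 [0.5717 0.3972 0.05  ] [0.5656 0.3951 0.05  ]
0.055 [0.5715 0.3984 0.055 ] [0.5701 0.3969 0.055 ]
0.06 [0.5713 0.3996 0.06  ] [0.5746 0.3987 0.06  ]
```

```bash
python3 -m inch '{"translation":[[0.14,-0.09,0],[0.14,-0.09,-0.3],[0.14,-0.09,-0.6],[0.14,-0.09,-0.9],[0.14,-0.09,-0.9],[0.14,-0.09,-0.9]],"rot":[[0,0,0],[0,0,0],[0,0,0],[0,0,0],[0,0,0],[0,0,0]],"jaw":[0,0,0,0,0,0]}'
python3 -m inch '{"translation":[[0,0,-0.3],[0,0,-0.6],[0,0,-0.8],[0,0,-0.85],[0,0,-0.85],[0,0,-0.85]],"rot":[[0,0,0],[0,0,0],[0,0,0],[0,0,0],[0,0,0],[0,0,0]],"jaw":[0,0,0,0,0,0]}'
python3 -m inch '{"translation":[[0,0,-0.03],[0,0,-0.06],[0,0,-0.1],[0,0,-0.1],[0,0,-0.1]],"rot":[[0,0,0],[0,0,0],[0,0,0],[0,0,0],[0,0,0]],"jaw":[0,0,0,0,0]}'
```

```text
time: 40.25
ee_pos: [0.5719, 0.3971, 0.1651]
eef_rot: [0.698, 0.716, -0.002, -0.01]
ft_force: [0.2, 0.2, 0.5]
width: 0.0005
time: 40.85
ee_pos: [0.5732, 0.3977, 0.0826]
eef_rot: [0.698, 0.716, -0.0, -0.01]
ft_force: [-0.2, -0.1, 1.2]
width: 0.0003
time: 41.35
ee_pos: [0.573, 0.3977, 0.0724]
eef_rot: [0.698, 0.716, -0.0, -0.01]
ft_force: [0.5, -0.7, -0.3]
width: 0.0002
```

```bash
python3 -m inch '{"translation":[[0,0,-0.03],[0,0,-0.06],[0,0,-0.06],[0,0,-0.06]],"rot":[[0,0,0],[0,0,0],[0,0,0],[0,0,0]],"jaw":[0,0,0,0]}'
python3 -m inch '{"translation":[[0,0,-0.02],[0,0,-0.04],[0,0,-0.04],[0,0,-0.04]],"rot":[[0,0,0],[0,0,0],[0,0,0],[0,0,0]],"jaw":[0,0,0,0]}'
```

```text
time: 41.75
ee_pos: [0.5732, 0.3978, 0.0666]
eef_rot: [0.698, 0.716, -0.0, -0.01]
ft_force: [0.3, 0.9, 1.4]
width: 0.0003
time: 42.15
ee_pos: [0.5732, 0.3978, 0.0627]
eef_rot: [0.698, 0.716, -0.0, -0.01]
ft_force: [-0.1, 0.2, 3.8]
width: 0.0005
```

```bash
python3 -m inch '{"translation":[[0,0,-0.02],[0,0,-0.03],[0,0,-0.03],[0,0,-0.03]],"rot":[[0,0,0],[0,0,0],[0,0,0],[0,0,0]],"jaw":[0,0,0,0]}'
python3 -m inch '{"translation":[[0,0,-0.02],[0,0,-0.03],[0,0,-0.03],[0,0,-0.03]],"rot":[[0,0,0],[0,0,0],[0,0,0],[0,0,0]],"jaw":[0,0,0,0]}'
```

```text
time: 42.55
ee_pos: [0.5733, 0.3979, 0.0622]
eef_rot: [0.698, 0.716, 0.0, -0.01]
ft_force: [-8.2, -5.6, 21.6]
width: 0.0005
time: 42.95
ee_pos: [0.5733, 0.3979, 0.0621]
eef_rot: [0.698, 0.716, 0.001, -0.01]
ft_force: [-9.5, -8.2, 24.9]
width: 0.0003
```

The force rose from 1.4 to 3.8 N over the last millimetres and then hit a hard stop, so the key is fully down. I retract and run the final check.

```bash
python3 -m inch '{"translation":[[0,0,0.1],[0,0,0.3],[0,0,0.6],[0,0,1],[0,0,1]],"rot":[[0,0,0],[0,0,0],[0,0,0],[0,0,0],[0,0,0]],"jaw":[0,0,0,0,0]}'
python3 -m inch '{"translation":[[0,0.2,0.3],[0,0.4,0.6],[0,0.4,0.8],[0,0.4,0.8],[0,0.4,0.8]],"rot":[[0,0,0],[0,0,0],[0,0,0],[0,0,0],[0,0,0]],"jaw":[0,0,0,0,0]}'
python3 - <<'E'
from h import *
s,im=snap('scene','s13.png');print(s['ft_force'])
cv2.imwrite('pics/s13c.png',cv2.resize(im[150:390,125:455],None,fx=2.4,fy=2.4,interpolation=cv2.INTER_CUBIC))
E
```

```text
time: 43.45
ee_pos: [0.5754, 0.3995, 0.1683]
eef_rot: [0.698, 0.716, 0.005, -0.009]
ft_force: [0.2, 0.3, 0.3]
width: 0.0006
time: 43.95
ee_pos: [0.5755, 0.4392, 0.2473]
eef_rot: [0.698, 0.716, 0.005, -0.009]
ft_force: [0.2, -0.6, -0.2]
width: 0.0006
[ 0.23444153 -0.59809625 -0.23261361]
```

View pics/s13c.png

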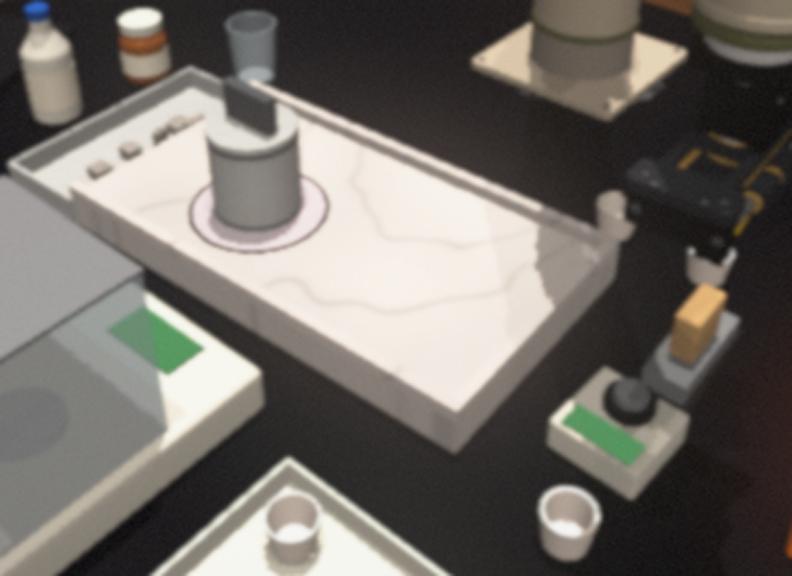

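The final picture shows the can on the plate, the chips in the tray, the scraper on its mat and the key box clear. The bystanders are in place. I hand in the job.

```bash
python3 -c "
from bench import r
print(r.close_job(), r.read_state()['time'])"
```

```text
the job is handed in; nothing more can be done
the job is handed in; nothing more can be done
```

I handed the job in after about 44 s of robot time. All the steps were carried out in order, but the hand-in reports no verdict.

- **Chips:** I saw five chips and wiped them off in two passes with the scraper. In the last pictures all of them lie in the tray and the slab is clear. One may be standing on its edge.
- **Scraper:** It is back on its mat, measured within a few millimetres of the centre and parallel to the mat's long side.
- **Can:** I held it by the fin and walked it about 0.26 m in seven half-steps. Each one tilted it about 0.22 rad on alternate rims. It now stands upright on the plate, and the wrist camera puts it about 5 mm from the centre. It was released with no finger force left. I checked the tilt by picture only on the first half-step; the others rest on the measured tool pose.
- **Key:** It was pressed to a hard stop. The force read 3.8 N just before the stop and about 25 N against it. I then backed the fingers well away, but the key's travel cannot be read directly.
- **Bystanders:** All look unmoved in the last scene picture.

The one disagreement was the scene camera reading the can's centre 6–9 mm off the tool position. It was off by nearly as much before the walk, so I took it as a reading error rather than slip in the grip.

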